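# Lay a pipette canister down on its clamped rest

## Task

Lay the standing steel pipette canister down on its rest: slide the rest along its rail until its yellow-striped edge meets the foot of the canister, and swing the red cam lever round to its end to clamp it there. Then, without lifting the canister, push it high up so that it tips over that edge and lies flat and straight on the black rubber. Leave the lever clamped and the things around it undisturbed.

Things in the scene. Friction and masses are not known exactly. Their poses are not given: they have to be found in the camera images.
- canister: Square closed steel canister, 76 x 76 x 190 mm, upright on the white 6 mm base plate; 0.45 to 0.7 kg. Origin: centre of its underside; z up along it, x towards the rest (the way to tip it). Pushed low it slides; pushed 130 to 170 mm up, against the edge, it tips and falls over by itself once leant about 0.45 rad
- rest: Sliding rest: black rubber plate and an aluminium saddle riding on the rail. Origin: on the yellow-striped edge nearest the canister, at the base plate's top. x runs along the rail away from the canister, y towards the plate, z up. Plate: x 0 to 185, y -20 to 90 mm, top at z 14 mm. Unclamped it slides along x (about 6 N friction, 165 mm travel)
- rest_post (a point): Top centre of the blue upright post on the saddle, for moving the rest: 16 mm diameter, 30 mm tall, its foot 38 and its top 68 mm above the rest's origin, at x 50, y -85 mm in the rest's frame
- cam_tip (a point): Top centre of the red upright pin at the end of the cam lever: 14 mm diameter, from 46 to 78 mm above the rest's origin, 65 mm from the lever's upright pivot, which is at x 125, y -112 mm in the rest's frame. The arm is 12 mm wide, 45 to 55 mm above the rest's origin; saddle top at 39 mm
- cam (a joint): Angle of the cam lever, rad: 0 = open, pointing along the rest's -y; grows anticlockwise seen from above to 1.6 (end stop, clamped), pointing along the rest's +x. Light at first, stiffer over the last third as the cam presses on the rail; stays where it is left; past about 1.35 it holds the rest firmly
Things that resemble listed ones, but are neither listed nor needed, are in the scene too. What is shaped like the canister but pink is not meant.

How it is judged:
By the outcome, as a careful person would: the job done as asked, in the order asked, and still so for the second after the job is handed in, with the robot touching nothing.
It also fails if it takes over 64 s, if anything falls off the work surface, if the arm or the gripper's body presses on something with over 40 N, if the wrist force passes 120 N, or if a joint passes its speed limit or range.

## Robot

A 6-joint arm with a two-finger parallel gripper is mounted at the origin on the work surface. World frame = base frame: x ahead of the robot, y to its left, z up, the work surface at z = 0. Lengths are in m, angles in rad, forces in N, time in s.
With the tool pointing down it reaches from about 0.25 to 0.775 m from the base axis. Payload 4 kg.
Tool frame: the origin (TCP) lies between the finger pads; the fingertips stand 14 mm ahead of it and the grasp point (between the pads) lies 5 mm behind it (robot.tips_ahead is the distance from the TCP to the fingertips, in m); z points along the fingers, y is the direction in which the jaws open and shut (so a half turn about z gives the same grasp; the last joint's range is limited). The gripper opens to 94 mm and grips with 3 to 60 N. Pads are 16 mm wide; open, the fingers measure 119 mm over their backs; the gripper's body (75 mm by 177 mm) begins 78 mm behind the grasp point.
Start: joints at [1.105, 0.087, 1.371, -0, 1.684, -0.103], TCP at [0.195, 0.514, 0.22] pointing down, gripper open.
Joint ranges: [-3.1, 3.1], [-0.76, 2.03], [0.27, 2.55], [-1.08, 4.22], [0.17, 2.65], [-2.57, 2.57]. Speed limits (rad/s): [2.79, 2.79, 3.14, 3.14, 3.14, 3.14].

## Interface

Orientations are given as [roll, pitch, yaw] about the fixed x, y, z axes, in that order (R = Rz(yaw) Ry(pitch) Rx(roll)).
In Python, from bench import robot, optics, job gives the robot as it stands.
- The arm moves only by the tool apply_moves, never from a script. Its argument "moves" is a list of rows, each a list of 3 entries, a list of its own where there are three numbers: the shift along the tool's x, y, z in cm, then the turn, a rotation vector about the tool's x, y, z in rad, then the opening, from 0 (shut) to 1 (fully open). In form: [[[tx, ty, tz], [rx, ry, rz], grip], ...]. A call has exactly 10 rows; each row is the pose to reach, as a shift and turn from the pose commanded when the call began, along the tool's axes at that moment; what a row does not reach only later rows make up. A row lasts 1/12 s, in which the tool goes at most 41.7 mm and 7.16 degrees, less where a joint would pass 70% of its speed; a pose out of reach is approached as far as the arm can. A call with a gripper value outside its range is refused whole. The fingers move at their own pace and stop on an object; the grip force is fixed at half the most. Time passes only in rows, so rows that repeat a pose let the fingers close, or fill a call up. It gives the time, the measured TCP pose, the force and the opening at its end, in the units of the state.
- robot.get_obs(): the state, without advancing time (a new reading comes with each control period).
- optics.snapshot(name): name is "side" or "top"; returns the picture (384x512x3 uint8, red, green, blue); there is no depth.
- optics.get_calibration(name): a dict with "fx", "fy", "cx", "cy" (pixels), "rvec" (rotation vector, rad) and "tvec" (3), from world to camera coordinates, as OpenCV has them. Camera axes: x right, y down, z forward; pixel columns grow to the right and rows downward; lengths in m; the calibration is good to about 2 mm. A picture is of the moment at which its call begins. get_calibration takes no time and is no camera call.
- job.close_job(): hands the job in, once; it reports no verdict.
The state is a dict: "time": time; "joint_positions": joint angles; "qvel": joint speeds; "joint_torque": joint torques, N m; "tool_pos": TCP position; "ee_rot": TCP orientation; "wrist_force": force on the tool from outside, world axes, zero at the start; "wrist_torque": the same for the moment, N m; "width": finger opening in m.
Only numpy, scipy, OpenCV 4.12 (cv2) and the standard library are available. Lean on these libraries where they do the work, as an engineer would, in place of code of your own. Each camera call takes 0.05 s, during which the arm holds its last target.

## Working session

There is one attempt and no reset: what is moved stays moved. The work goes in short steps, Python scripts to look and compute and a tool call to move; the robot and the scene stay as the last step left them, time stands still between calls to the robot, and variables do not carry over. Pictures are saved under pics/ and viewed, and the job is handed in when it is done.

Besides the shell and the picture viewer there is one more tool, called as name([rows], argument=value, ...), one row to a line, values as JSON. apply_moves: Moves the arm, as the interface text tells. Its arguments: {"type":"object","properties":{"moves":{"type":"array"}},"required":["moves"]}

```bash
ls; mkdir -p pics; python3 - <<'E'
from bench import robot, optics, job
import cv2
for n in ("side","top"):
    im=optics.snapshot(n); cv2.imwrite(f"pics/{n}0.png",im[:,:,::-1])
    print(optics.get_calibration(n))
print(robot.get_obs())
E
```

```text
pics
{'fx': 429.73716753883366, 'fy': 429.73716753883366, 'cx': 262.2159975187114, 'cy': 196.35269179431978, 'rvec': array([ 0.08762825, -2.8010056 ,  1.35967953]), 'tvec': array([0.45635481, 0.08181914, 0.91749243])}
{'fx': 387.6415607774676, 'fy': 387.6415607774676, 'cx': 253.96646745318216, 'cy': 186.07030543609096, 'rvec': array([ 2.19672092, -2.15708715,  0.11600469]), 'tvec': array([-0.00114325,  0.49690501,  0.79952578])}
{'time': 0.1, 'joint_positions': array([ 1.10487083e+00,  8.78864861e-02,  1.37206056e+00, -5.00966178e-05,
        1.68360543e+00, -1.03073489e-01]), 'qvel': array([-0.0002071 , -0.00051036, -0.00203122,  0.00040517, -0.00093948,
       -0.00035489]), 'joint_torque': array([ 1.95233144e-03, -3.41253519e+01, -3.03302550e+01,  7.20432610e-02,
        3.03772150e-02, -8.60901196e-05]), 'tool_pos': array([0.19501833, 0.51377607, 0.21843984]), 'ee_rot': array([-3.13963811e+00, -1.52123001e-04,  2.77873491e+00]), 'wrist_force': array([-0.84421448,  0.03376655,  0.19731784]), 'wrist_torque': array([-0.02227402, -0.02620895,  0.02237976]), 'width': 0.09393582343368784}
```

View pics/side0.png

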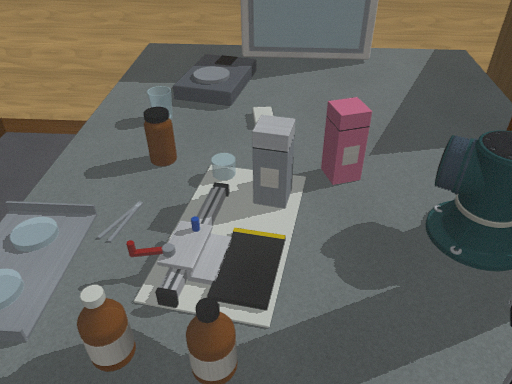

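View pics/top0.png

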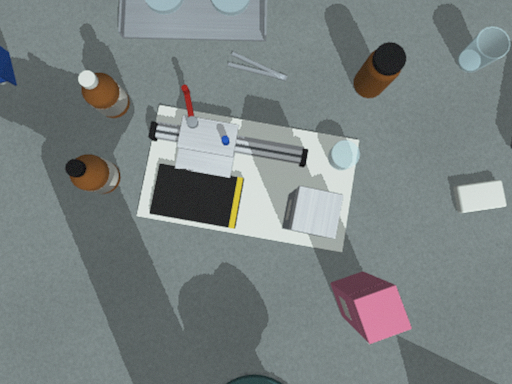

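```bash
cat > h.py <<'E'
import numpy as np, cv2
from bench import robot, optics, job
C={n:optics.get_calibration(n) for n in("side","top")}
def RT(n):
    c=C[n]; return cv2.Rodrigues(np.array(c["rvec"]))[0],np.array(c["tvec"])
def K(n):
    c=C[n]; return np.array([[c["fx"],0,c["cx"]],[0,c["fy"],c["cy"]],[0,0,1.]])
def proj(n,P):
    R,t=RT(n); return cv2.projectPoints(np.atleast_2d(np.float64(P)),R,t,K(n),None)[0][:,0]
def plane(n,px,z):
    R,t=RT(n); px=np.atleast_2d(np.float64(px)); o=-R.T@t
    d=np.c_[px,np.ones(len(px))]@np.linalg.inv(K(n)).T@R
    return o+d*((z-o[2])/d[:,2])[:,None]
def tri(ps,pt):
    P=[K(n)@np.c_[RT(n)] for n in("side","top")]
    X=cv2.triangulatePoints(P[0],P[1],np.float64(ps).reshape(2,1),np.float64(pt).reshape(2,1))[:,0]
    return X[:3]/X[3]
def snap(n,name):
    im=optics.snapshot(n)[:,:,::-1].copy(); cv2.imwrite(f"pics/{name}.png",im); return im
def crop(im,x0,y0,x1,y1,name,s=4):
    c=cv2.resize(im[y0:y1,x0:x1],None,fx=s,fy=s,interpolation=cv2.INTER_CUBIC); cv2.imwrite(f"pics/{name}.png",c)
E
python3 - <<'E'
from h import *
np.set_printoptions(precision=4,suppress=True)
for n in C:
    R,t=RT(n); print(n,"cam at",-R.T@t, proj(n,[[0,0,0],[.195,.514,.2]]))
t=cv2.imread("pics/top0.png"); s=cv2.imread("pics/side0.png")
crop(t,140,70,340,210,"t1"); crop(s,120,160,310,310,"s1"); crop(t,260,130,400,260,"t2")
def cen(im,f):
    b,g,r=[im[:,:,i].astype(int) for i in range(3)]
    m=f(r,g,b).astype(np.uint8); k,l,st,ce=cv2.connectedComponentsWithStats(m)
    return [(st[i].tolist(),ce[i].round(1).tolist()) for i in range(1,k) if st[i,4]>8]
for nm,f in dict(yel=lambda r,g,b:(r>130)&(g>110)&(b<80),red=lambda r,g,b:(r>110)&(g<60)&(b<60),blue=lambda r,g,b:(b>100)&(r<70)&(g<90)).items():
    for n,im in(("top",t),("side",s)): print(nm,n,cen(im,f))
E
```

```text
side cam at [0.414  0.6974 0.6316] [[475.9645 234.6753]
 [509.0075 448.0974]]
top cam at [0.4177 0.0157 0.8435] [[253.4122 426.9894]
 [-67.4231 359.0007]]
yel top [([229, 177, 14, 51, 312], [235.4, 202.3])]
yel side [([0, 0, 240, 44, 4888], [116.5, 17.1]), ([376, 0, 134, 51, 2541], [451.5, 15.8]), ([218, 20, 19, 7, 46], [226.1, 22.7]), ([224, 29, 9, 3, 11], [227.9, 30.0]), ([393, 28, 62, 15, 225], [426.8, 32.9]), ([228, 35, 13, 5, 34], [235.1, 36.9]), ([0, 36, 6, 3, 9], [2.0, 37.6]), ([382, 36, 62, 13, 193], [416.2, 41.4]), ([19, 40, 8, 4, 16], [21.9, 41.2]), ([213, 40, 10, 4, 19], [217.1, 41.7]), ([0, 46, 127, 62, 2834], [51.6, 77.6]), ([69, 46, 36, 14, 181], [86.6, 53.1]), ([445, 46, 5, 3, 12], [446.8, 47.0]), ([40, 48, 23, 9, 86], [51.2, 52.0]), ([111, 51, 24, 8, 67], [122.3, 53.9]), ([120, 58, 14, 10, 47], [126.9, 62.3]), ([476, 59, 14, 7, 33], [483.6, 62.2]), ([114, 60, 5, 3, 9], [116.1, 60.7]), ([106, 86, 6, 3, 11], [108.5, 86.9]), ([92, 88, 19, 7, 51], [100.3, 91.0]), ([31, 93, 10, 5, 16], [35.6, 95.0]), ([44, 107, 12, 3, 17], [49.5, 107.7]), ([24, 111, 31, 8, 113], [39.9, 115.0]), ([0, 112, 18, 6, 58], [7.8, 114.8]), ([62, 114, 18, 6, 55], [70.5, 116.7]), ([233, 228, 52, 11, 206], [258.8, 232.9])]
red top [([182, 85, 11, 31, 161], [187.5, 99.6])]
red side [([127, 241, 7, 4, 26], [130.0, 242.6]), ([134, 247, 28, 7, 117], [147.4, 249.9])]
blue top [([0, 46, 10, 29, 169], [3.2, 58.3]), ([0, 77, 6, 6, 24], [1.9, 79.7]), ([222, 136, 7, 9, 35], [224.8, 140.3])]
blue side [([191, 217, 8, 14, 83], [195.3, 223.3])]
```

```bash
ls pics
```

```text
s1.png
side0.png
t1.png
t2.png
top0.png
```

View pics/t1.png

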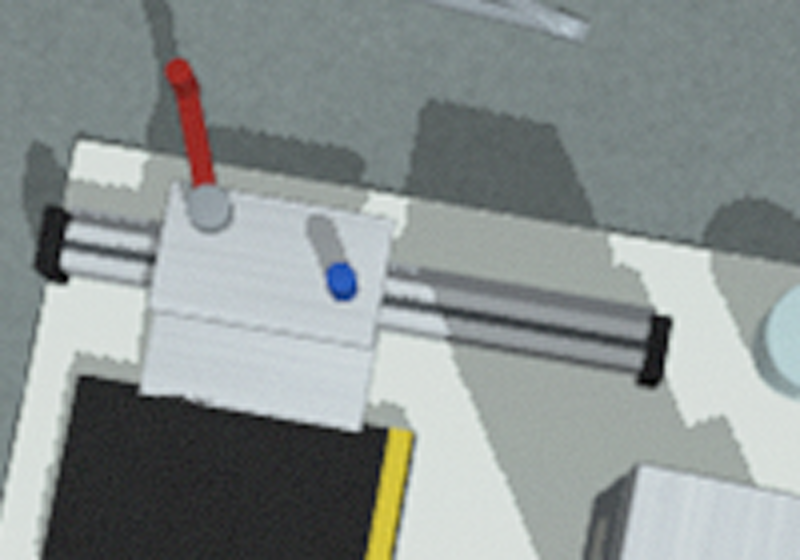

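View pics/s1.png

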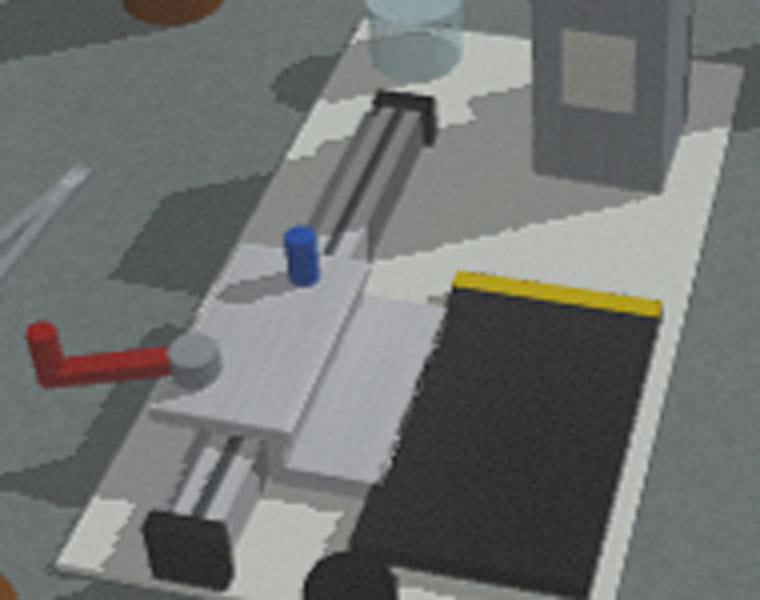

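View pics/t2.png

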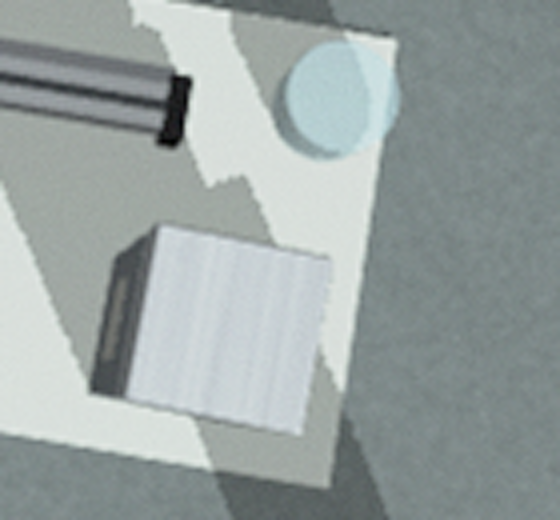

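```bash
python3 - <<'E'
from h import *
np.set_printoptions(precision=4,suppress=True)
A=lambda p,o:np.array(p)/4.+np.array(o)-0.375
T1=(140,70);S1=(120,160);T2=(260,130)
ct=A([(158,226),(330,258),(302,433),(127,398)],T2)
P=plane("top",ct,.196); print("can top",P[:,:2],P[:,:2].mean(0)); 
print([np.linalg.norm(P[i]-P[i-1]) for i in range(4)])
for a,b in((0,1),(3,2),(1,2),(0,3)): d=P[a]-P[b]; print("dir",np.arctan2(d[1],d[0]))
bt=A((344,272),T1); bs=A((300,236),S1)
print("blue",plane("top",bt,.074),plane("side",bs,.074),tri(bs,bt))
rt=A((180,70),T1); rs=A((41,331),S1)
print("red",plane("top",rt,.084),plane("side",rs,.084),tri(rs,rt))
pv=A((210,207),T1); pvs=A((193,357),S1); print("pivot",plane("top",pv,.061),tri(pvs,pv))
# yellow edge top corners, z=.02
t=cv2.imread("pics/top0.png"); s=cv2.imread("pics/side0.png")
for n,im in(("top",t),("side",s)):
    b,g,r=[im[:,:,i].astype(int) for i in range(3)]
    m=((r>130)&(g>110)&(b<80)).astype(np.uint8); 
    if n=="side": m[:200]=0
    q=cv2.boxPoints(cv2.minAreaRect(cv2.findNonZero(m))); print(n,q.tolist(),plane(n,q,.02)[:,:2])
# rail ends, plate corners
pc=A([(75,140),(45,270)],T1); print("rail end caps",plane("top",A([(655,350),(52,245)],T1),.03)[:,:2])
E
```

```text
can top [[ 0.4816 -0.0663]
 [ 0.4694 -0.1387]
 [ 0.3963 -0.1267]
 [ 0.4095 -0.0539]] [ 0.4392 -0.0964]
[np.float64(0.07311116727443087), np.float64(0.07338334030118808), np.float64(0.0740487556798475), np.float64(0.07402598969296809)]
dir 1.4046014745929183
dir 1.391932641221903
dir -0.16220865607332835
dir -0.17086634198200154
blue [[0.5891 0.0673 0.074 ]] [[0.5862 0.0696 0.074 ]] [0.588  0.0673 0.0722]
red [[0.6886 0.1516 0.084 ]] [[0.6881 0.1529 0.084 ]] [0.6888 0.1518 0.083 ]
pivot [[0.6246 0.1378 0.061 ]] [0.6256 0.1385 0.0569]
top [[227.83200073242188, 226.4239959716797], [236.82400512695312, 176.96800231933594], [242.89599609375, 178.07200622558594], [233.90399169921875, 227.5279998779297]] [[0.4106 0.0615]
 [0.5161 0.0449]
 [0.514  0.0318]
 [0.4085 0.0487]]
side [[232.86126708984375, 230.9017333984375], [233.46240234375, 226.99423217773438], [284.48553466796875, 234.84393310546875], [283.8843994140625, 238.75143432617188]] [[0.516  0.0423]
 [0.5161 0.0301]
 [0.4082 0.0474]
 [0.4092 0.0591]]
rail end caps [[ 0.5601 -0.096 ]
 [ 0.6104  0.226 ]]
```

```bash
cat >> h.py <<'E'
from scipy.spatial.transform import Rotation as Ro
def go(pos,yaw,cur=None):
    """shift (cm, tool axes) and turn from current pose to tool-down pose"""
    o=robot.get_obs()
    p=np.array(o["tool_pos"]); e=o["ee_rot"]
    R=Ro.from_euler("xyz",[np.pi,0,e[2]])
    Rt=Ro.from_euler("xyz",[np.pi,0,yaw])
    return (R.inv().apply(np.array(pos)-p)*100).round(2),(R.inv()*Rt).as_rotvec().round(3)
E
python3 - <<'E'
from h import *
np.set_printoptions(precision=4,suppress=True)
print("bottle caps",tri((93,297),(88,80)),tri((207,310),(76,168)))
print("tray",tri((40,207),(125,38)),"beaker",tri((223,158),(344,150)))
print("pink",tri((349,108),(385,310)), "amber jar",tri((156,115),(388,57)))
print(plane("top",[(335,285),(372,273),(410,327),(370,341)],.19))
print(go((.2,.514,.32),2.984), go((.4,.3,.3),2.984),go((.588,.068,.15),2.984),go((.588,.068,.064),2.984))
E
```

```text
bottle caps [0.6783 0.3214 0.1408] [0.5128 0.3334 0.1409]
tray [0.7487 0.2358 0.2237] beaker [ 0.5675 -0.1762  0.0573]
pink [ 0.2741 -0.213   0.1809] amber jar [ 0.7368 -0.2428  0.1331]
[[ 0.3187 -0.1277  0.19  ]
 [ 0.3392 -0.1894  0.19  ]
 [ 0.253  -0.251   0.19  ]
 [ 0.2297 -0.1848  0.19  ]]
(array([ -0.46,   0.2 , -10.16]), array([ 0.   ,  0.   , -0.205])) (array([-26.75, -12.71,  -8.16]), array([ 0.   ,  0.   , -0.205])) (array([-52.56, -27.73,   6.84]), array([ 0.   ,  0.   , -0.205])) (array([-52.56, -27.73,  15.44]), array([ 0.   ,  0.   , -0.205]))
```

apply_moves([
  [[-1.5,-0.8,0],[0,0,-0.02],0.5],
  [[-4,-2.1,0],[0,0,-0.04],0.5],
  [[-7,-3.7,0],[0,0,-0.06],0.5],
  [[-10.5,-5.5,0],[0,0,-0.09],0.5],
  [[-14,-7.4,0],[0,0,-0.12],0.5],
  [[-17.5,-9.2,0],[0,0,-0.15],0.5],
  [[-21,-11,0],[0,0,-0.17],0.5],
  [[-24.5,-12.9,0],[0,0,-0.19],0.5],
  [[-28,-14.8,0],[0,0,-0.205],0.5],
  [[-31,-16.4,0],[0,0,-0.205],0.5],
])

```text
time: 0.93
tool_pos: [0.4278, 0.2486, 0.219]
ee_rot: [-3.141, -0.0, 2.983]
wrist_force: [1.2, -0.1, -0.5]
width: 0.047
```

```bash
python3 - <<'E'
from h import *
print(go((.588,.068,.15),2.984), robot.get_obs()["tool_pos"])
E
```

```text
(array([-18.67, -15.31,   6.9 ]), array([ 0.   ,  0.   , -0.001])) [0.42780853 0.24859713 0.21901993]
```

apply_moves([
  [[-2.5,-2,0.5],[0,0,0],0.5],
  [[-5,-4.1,1],[0,0,0],0.5],
  [[-7.5,-6.1,2],[0,0,0],0.5],
  [[-10,-8.2,3],[0,0,0],0.5],
  [[-12.5,-10.2,4],[0,0,0],0.5],
  [[-15,-12.3,5.5],[0,0,0],0.5],
  [[-17,-13.9,7],[0,0,0],0.5],
  [[-18.3,-15,9],[0,0,0],0.5],
  [[-18.6,-15.2,10.5],[0,0,0],0.5],
  [[-18.6,-15.2,10.9],[0,0,0],0.5],
])

```text
time: 1.77
tool_pos: [0.5851, 0.0701, 0.1061]
ee_rot: [-3.14, -0.007, 2.982]
wrist_force: [-1.4, 0.1, 0.2]
width: 0.0469
```

```bash
python3 - <<'E'
from h import *
print(go((.588,.068,.066),2.984), robot.get_obs()["tool_pos"])
t=snap("top","top1"); s=snap("side","side1")
crop(s,100,130,300,280,"s2"); crop(t,140,70,340,210,"t3")
E
```

```text
(array([-0.32, -0.16,  4.01]), array([-0.   ,  0.   , -0.002])) [0.58512365 0.07006251 0.10606973]
```

View pics/s2.png

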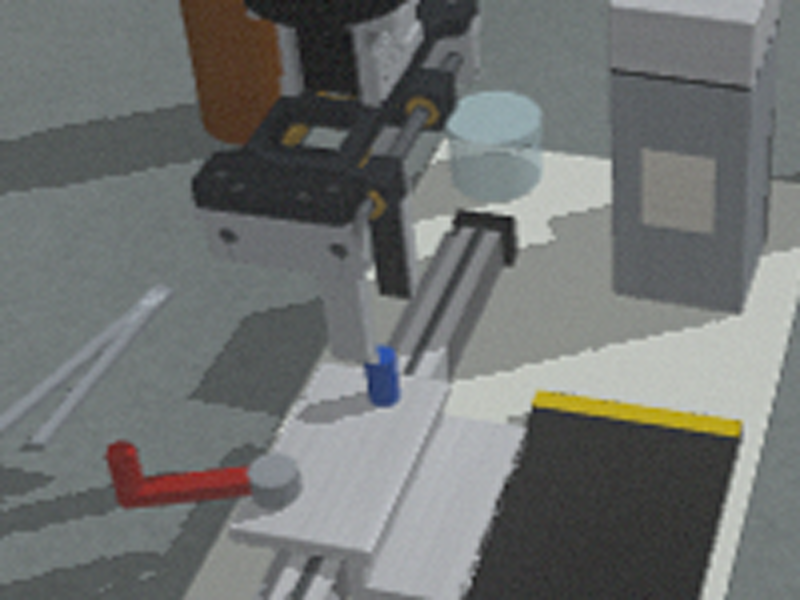

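View pics/top1.png

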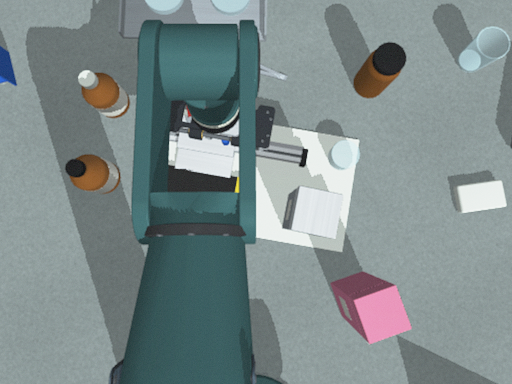

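apply_moves([
  [[-0.1,0,0.3],[0,0,0],0.5],
  [[-0.2,0,1],[0,0,0],0.5],
  [[-0.2,0,2],[0,0,0],0.5],
  [[-0.2,0,3],[0,0,0],0.5],
  [[-0.2,0,3.6],[0,0,0],0.5],
  [[-0.2,0,3.7],[0,0,0],0.5],
  [[-0.2,0,3.7],[0,0,0],0],
  [[-0.2,0,3.7],[0,0,0],0],
  [[-0.2,0,3.7],[0,0,0],0],
  [[-0.2,0,3.7],[0,0,0],0],
])

```text
time: 2.7
tool_pos: [0.589, 0.0712, 0.0741]
ee_rot: [3.141, 0.001, 2.984]
wrist_force: [-0.1, -0.5, 0.4]
width: 0.0239
```

```bash
python3 - <<'E'
from h import *
s=snap("side","side2")
crop(s,100,130,300,280,"s3")
print(robot.get_obs()["tool_pos"],robot.get_obs()["wrist_force"])
E
```

```text
[0.58900384 0.0712056  0.07413028] [-0.43158067  0.77768381 -0.03832787]
```

View pics/s3.png

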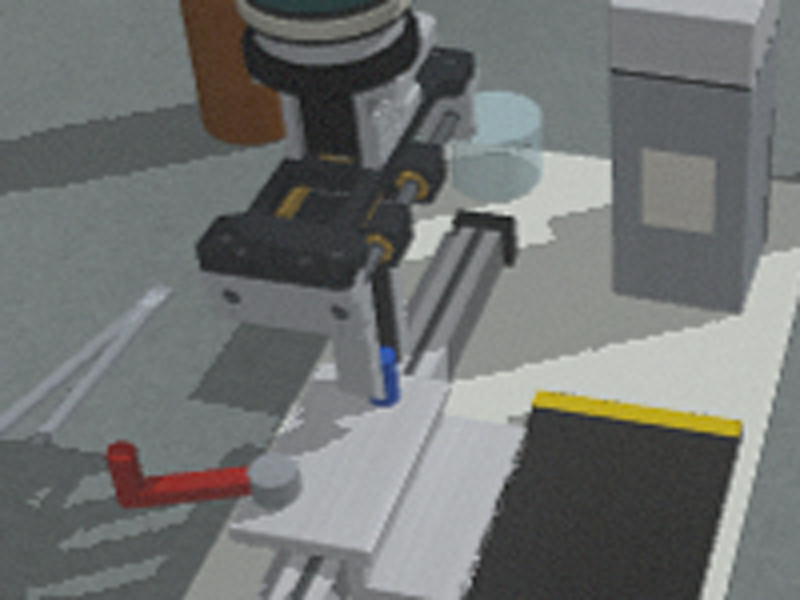

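apply_moves([
  [[0.2,0,0.3],[0,0,0],0.3],
  [[0.2,0,0.6],[0,0,0],0.3],
  [[0.2,0,0.7],[0,0,0],0.2],
  [[0.2,0,0.7],[0,0,0],0],
  [[0.2,0,0.7],[0,0,0],0],
  [[0.2,0,0.7],[0,0,0],0],
  [[0.2,0,0.7],[0,0,0],0],
  [[0.2,0,0.7],[0,0,0],0],
  [[0.2,0,0.7],[0,0,0],0],
  [[0.2,0,0.7],[0,0,0],0],
])

```text
time: 3.58
tool_pos: [0.5859, 0.0703, 0.0657]
ee_rot: [-3.139, -0.002, 2.983]
wrist_force: [-1.6, -5.2, -2.6]
width: 0.0153
```

```bash
python3 - <<'E'
from h import *
s=snap("side","side3")
crop(s,100,130,300,280,"s4")
print(robot.get_obs()["tool_pos"],robot.get_obs()["wrist_force"],robot.get_obs()["width"])
E
```

```text
[0.58591831 0.07028788 0.06571589] [-1.23173938 -6.11169897 -2.93686538] 0.015761431451247344
```

View pics/s4.png

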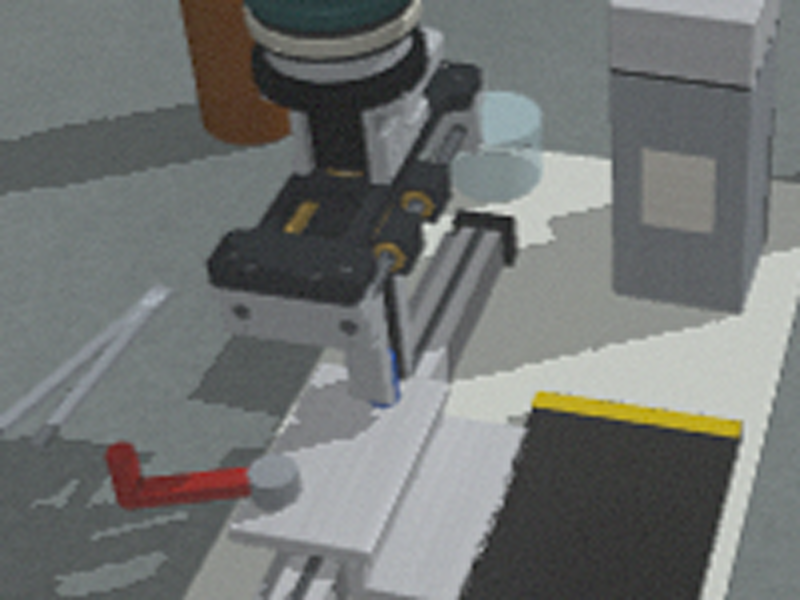

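apply_moves([
  [[0,-0.4,0],[0,0,0],0],
  [[0,-1.2,0],[0,0,0],0],
  [[0,-2.2,0],[0,0,0],0],
  [[0,-3.3,0],[0,0,0],0],
  [[0,-4.4,0],[0,0,0],0],
  [[0,-5.5,0],[0,0,0],0],
  [[0,-6.6,0],[0,0,0],0],
  [[0,-7.6,0],[0,0,0],0],
  [[0,-8.4,0],[0,0,0],0],
  [[0,-8.8,0],[0,0,0],0],
])

```text
time: 4.47
tool_pos: [0.5727, -0.0132, 0.0657]
ee_rot: [3.136, -0.001, 2.984]
wrist_force: [2.1, 6.4, -4.5]
width: 0.0153
```

```bash
python3 - <<'E'
from h import *
s=snap("side","side4")
crop(s,160,130,310,240,"s5",5)
print(robot.get_obs()["tool_pos"],robot.get_obs()["wrist_force"],robot.get_obs()["width"])
E
```

```text
[ 0.57261258 -0.01386064  0.06571972] [ 0.17929062  4.00365571 -6.09256022] 0.015447543845707783
```

View pics/s5.png

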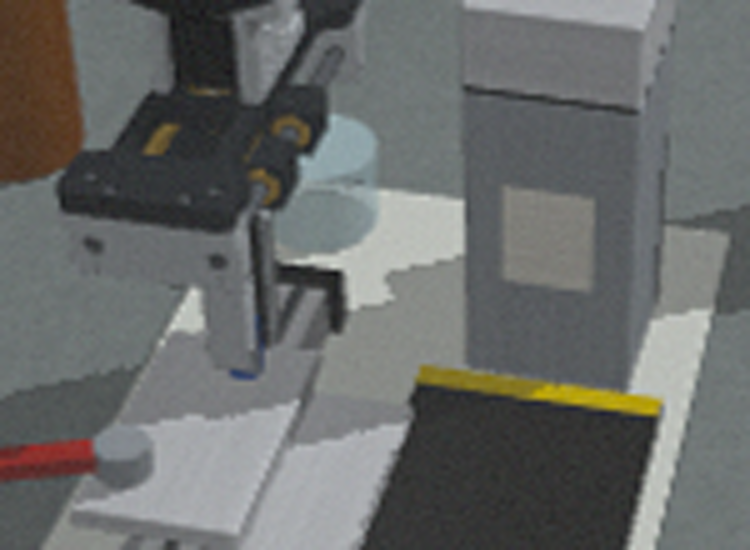

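```bash
python3 - <<'E'
from h import *
np.set_printoptions(precision=4,suppress=True)
A=lambda p,o,s:np.array(p)/s+np.array(o)-0.4
u=np.array([np.cos(1.413),np.sin(1.413)]);v=np.array([-u[1],u[0]])
foot=plane("side",A([(534,173),(663,193)],(120,160),4.),.006)[:,:2]; print(foot,foot@u, foot@v)
tp=plane("top",A([(158,226),(127,398)],(260,130),4.),.196)[:,:2]; print("toptop",tp@u)
tb=plane("top",A([(90,392),],(260,130),4.),.006)[:,:2]; print("top foot corner",tb, tb@u)
e0=plane("side",A([(453,275),(660,300)],(120,160),4.),.02)[:,:2]; print("edge0 top far",e0@u)
e1=plane("side",A([(420,367),(661,400)],(160,130),5.),.02)[:,:2]; print("edge now",e1@u,e1@v)
E
```

```text
[[ 0.4827 -0.0702]
 [ 0.408  -0.0568]] [0.0066 0.008 ] [-0.4877 -0.4119]
toptop [0.0102 0.0112]
top foot corner [[ 0.41   -0.0543]] [0.0108]
edge0 top far [0.1152 0.1102]
edge now [0.0285 0.0276] [-0.5043 -0.3944]
```

apply_moves([
  [[0,-0.2,0],[0,0,0],0],
  [[0,-0.5,0],[0,0,0],0],
  [[0,-0.8,0],[0,0,0],0],
  [[0,-1.0,0],[0,0,0],0],
  [[0,-1.1,0],[0,0,0],0],
  [[0,-1.1,0],[0,0,0],0],
  [[0,-1.1,0],[0,0,0],0],
  [[0,-1.1,0],[0,0,0],0],
  [[0,-1.1,0],[0,0,0],0],
  [[0,-1.1,0],[0,0,0],0],
])

```text
time: 5.35
tool_pos: [0.571, -0.0239, 0.0657]
ee_rot: [3.137, -0.001, 2.985]
wrist_force: [1.6, 4.7, -6.1]
width: 0.0151
```

```bash
python3 - <<'E'
from h import *
s=snap("side","side5"); t=snap("top","top5")
crop(s,225,110,315,230,"s6",5);crop(t,220,130,350,260,"t6",4)
print(robot.get_obs()["tool_pos"],robot.get_obs()["wrist_force"],robot.get_obs()["width"])
E
```

```text
[ 0.57105762 -0.02390678  0.06573993] [ 1.61984507  5.58053365 -5.76001539] 0.015283807991754795
```

View pics/s6.png

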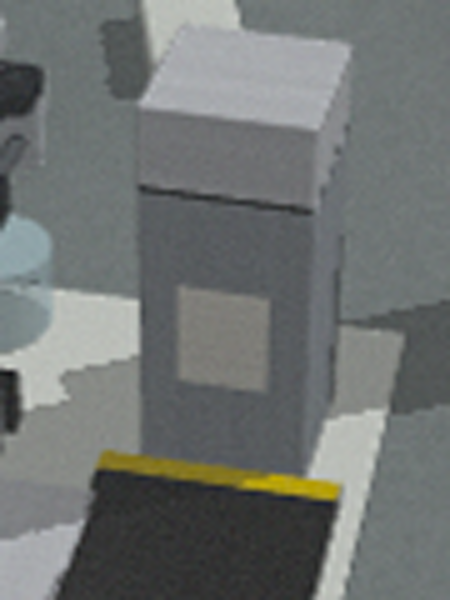

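View pics/t6.png

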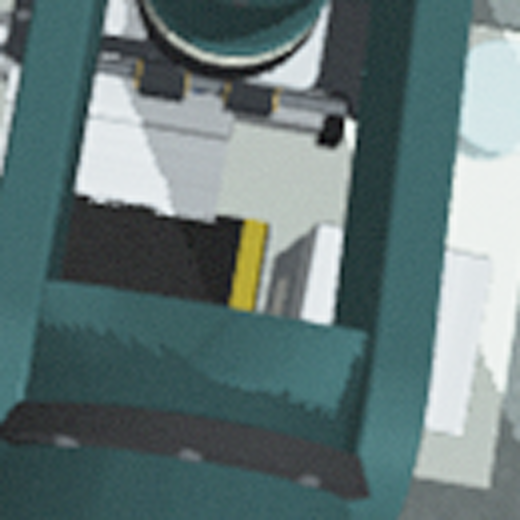

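```bash
python3 - <<'E'
from h import *
t=cv2.imread("pics/top5.png"); crop(t,265,175,310,215,"t7",14)
E
```

```text
(no output)
```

View pics/t7.png

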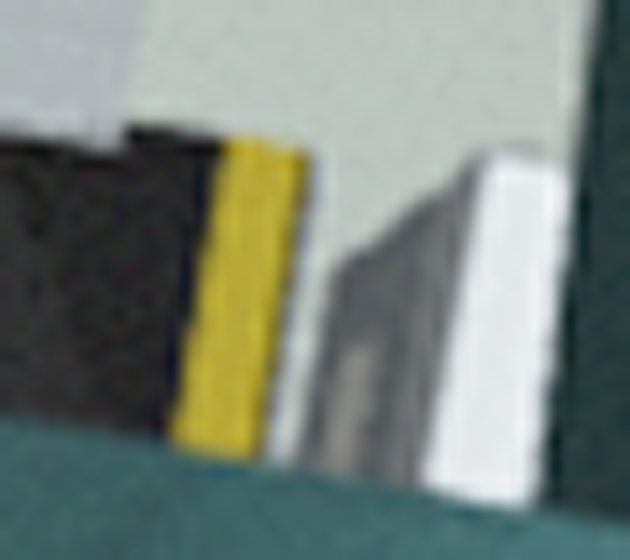

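```bash
python3 - <<'E'
from h import *
np.set_printoptions(precision=4,suppress=True)
u=np.array([np.cos(1.413),np.sin(1.413)])
A=lambda p:np.array(p)/14.+np.array((265,175))-0.46
print(plane("top",A([(283,350),(305,170),(262,450)]),.02)[:,:2]@u, plane("top",A([(322,350),(335,270),(308,440)]),.006)[:,:2]@u,plane("top",A([(295,350)]),.006)[:,:2]@u)
E
```

```text
[0.0163 0.0176 0.0169] [0.0093 0.0094 0.0091] [0.0134]
```

apply_moves([
  [[0,-0.1,0],[0,0,0],0],
  [[0,-0.2,0],[0,0,0],0],
  [[0,-0.3,0],[0,0,0],0],
  [[0,-0.4,0],[0,0,0],0],
  [[0,-0.4,0],[0,0,0],0],
  [[0,-0.4,0],[0,0,0],0],
  [[0,-0.4,0],[0,0,0],0],
  [[0,-0.4,0],[0,0,0],0],
  [[0,-0.4,0],[0,0,0],0],
  [[0,-0.4,0],[0,0,0],0],
])

```text
time: 6.28
tool_pos: [0.5705, -0.0275, 0.0657]
ee_rot: [3.137, -0.001, 2.985]
wrist_force: [1.7, 5.3, -5.3]
width: 0.0152
```

```bash
python3 - <<'E'
from h import *
t=snap("top","top6"); crop(t,265,175,310,215,"t8",14)
print(robot.get_obs()["tool_pos"],robot.get_obs()["wrist_force"],robot.get_obs()["width"])
E
```

```text
[ 0.57047409 -0.0274539   0.06573273] [ 0.92909487  6.33168955 -4.79067475] 0.014920408623788144
```

View pics/t8.png

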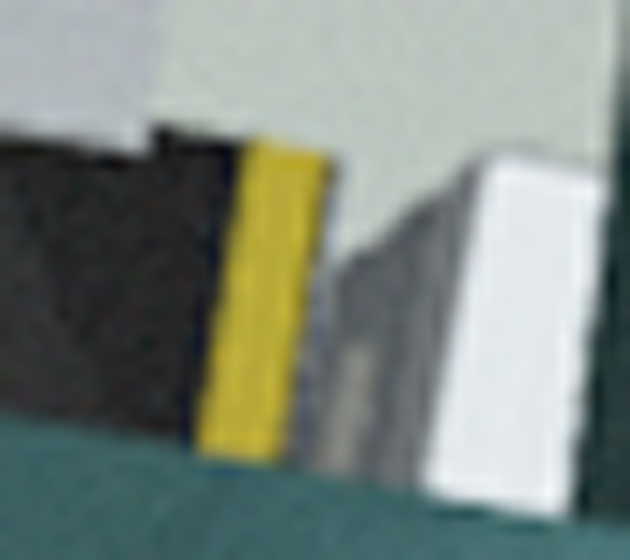

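apply_moves([
  [[0,-0.1,0],[0,0,0],0],
  [[0,-0.2,0],[0,0,0],0],
  [[0,-0.3,0],[0,0,0],0],
  [[0,-0.3,0],[0,0,0],0],
  [[0,-0.3,0],[0,0,0],0],
  [[0,-0.3,0],[0,0,0],0],
  [[0,-0.3,0],[0,0,0],0],
  [[0,-0.3,0],[0,0,0],0],
  [[0,-0.3,0],[0,0,0],0],
  [[0,-0.3,0],[0,0,0],0],
])

```text
time: 7.17
tool_pos: [0.5701, -0.0298, 0.0657]
ee_rot: [3.135, -0.001, 2.985]
wrist_force: [1.1, 7.2, -5.1]
width: 0.0152
```

```bash
cat > meas.py <<'E'
from h import *
import sys
np.set_printoptions(precision=2,suppress=True)
def edges(f):
    g=cv2.imread(f"pics/{f}.png").astype(float); out=[]
    # top of canister: right edge brightness crossing rows near 192,200 ; yellow right edge
    for r in (190,196,202):
        row=g[r,:,0]  # blue
        x=np.arange(290,306); 
        d=np.diff(row[290:306]); i=d.argmax(); 
        w=np.clip(d[max(0,i-1):i+2],0,None); xs=290.5+np.arange(max(0,i-1),i+2)[:len(w)]
        out.append((w*xs).sum()/w.sum())
    return np.array(out)
def shift(a,b,n,box):
    x0,y0,x1,y1=box
    A=cv2.cvtColor(cv2.imread(f"pics/{a}.png"),cv2.COLOR_BGR2GRAY)[y0:y1,x0:x1].astype(np.float32)
    B=cv2.cvtColor(cv2.imread(f"pics/{b}.png"),cv2.COLOR_BGR2GRAY)[y0:y1,x0:x1].astype(np.float32)
    return cv2.phaseCorrelate(A,B,cv2.createHanningWindow((x1-x0,y1-y0),cv2.CV_32F))
E
python3 - <<'E'
from meas import *
t=snap("top","top7"); crop(t,265,175,310,215,"t9",14); s=snap("side","side7")
for f in("top5","top6","top7"): print(f,edges(f))
print("side can shift",shift("side5","side7","side",(250,112,300,150)),shift("side0","side7","side",(250,112,300,150)),shift("side0","side5","side",(250,112,300,150)))
print(robot.get_obs()["tool_pos"],robot.get_obs()["wrist_force"],robot.get_obs()["width"])
E
```

```text
top5 [298.39 297.22 296.  ]
top6 [298.35 297.25 295.99]
top7 [298.93 297.93 296.9 ]
side can shift ((-0.001369620935285809, -0.4600503474725244), 1.0827923421859742) ((-0.01137601687798906, -0.39481501304891964), 1.0506359338760376) ((-0.011919274142133673, -0.03518719187712804), 0.968942484498024)
[ 0.57 -0.03  0.07] [ 2.11  7.6  -5.42] 0.015694833594688665
```

View pics/t9.png

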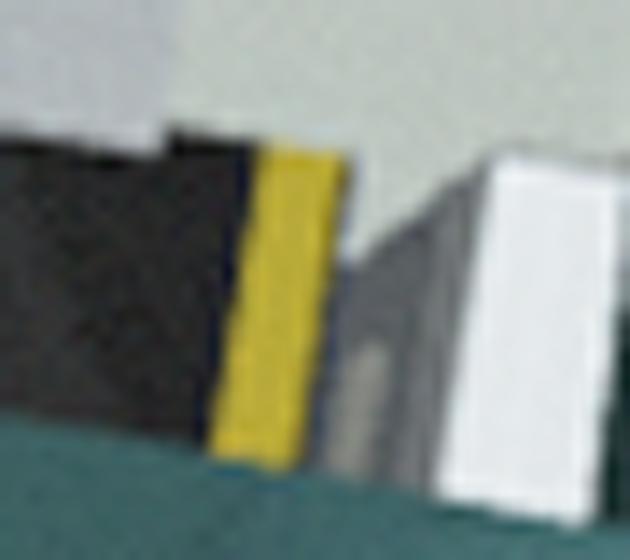

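apply_moves([
  [[0,-0.05,0],[0,0,0],0],
  [[0,-0.1,0],[0,0,0],0],
  [[0,-0.15,0],[0,0,0],0],
  [[0,-0.15,0],[0,0,0],0],
  [[0,-0.15,0],[0,0,0],0],
  [[0,-0.15,0],[0,0,0],0.1],
  [[0,-0.15,0],[0,0,0],0.3],
  [[0,-0.15,0],[0,0,0],0.45],
  [[0,-0.15,0],[0,0,0],0.5],
  [[0,-0.15,0],[0,0,0],0.5],
])

```text
time: 8.1
tool_pos: [0.5704, -0.0351, 0.0674]
ee_rot: [-3.141, 0.002, 2.984]
wrist_force: [-0.3, -0.1, 0.0]
width: 0.0383
```

```bash
python3 - <<'E'
from meas import *
t=snap("top","top8"); crop(t,265,175,310,215,"t10",14); s=snap("side","side8")
crop(s,100,130,300,280,"s8")
for f in("top7","top8"): print(f,edges(f))
print("side can shift",shift("side7","side8","side",(250,112,300,150)))
print(robot.get_obs()["tool_pos"],robot.get_obs()["wrist_force"],robot.get_obs()["width"])
E
```

```text
top7 [298.93 297.93 296.9 ]
top8 [299.38 298.42 297.4 ]
side can shift ((-0.06194552539414033, -0.31132411147650174), 1.0213577706813812)
[ 0.57 -0.04  0.07] [-0.16  0.61 -0.42] 0.04528126721369907
```

View pics/s8.png

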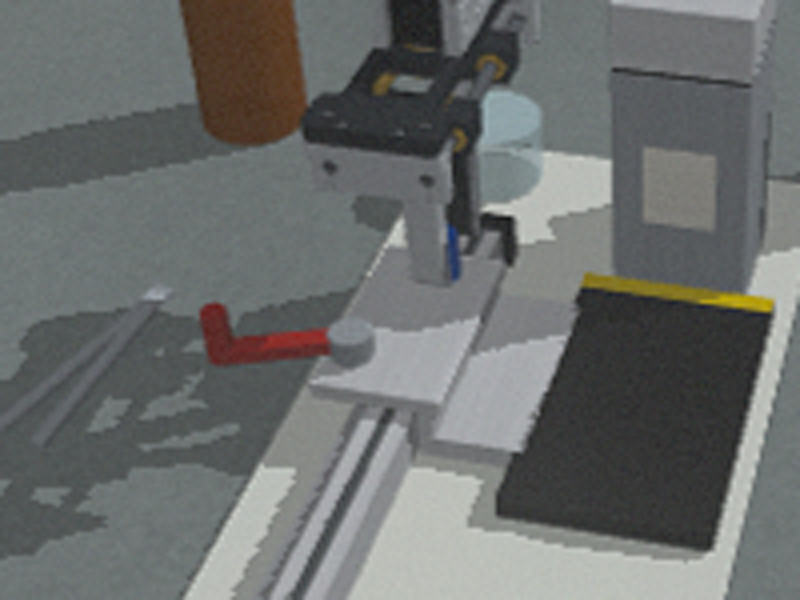

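View pics/t10.png

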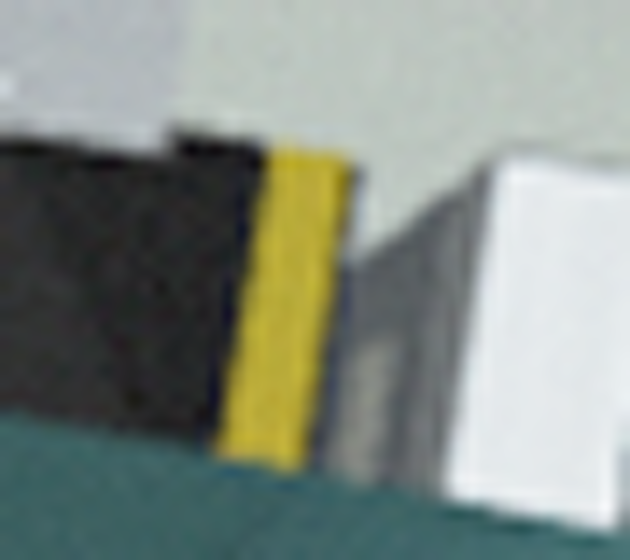

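```bash
python3 - <<'E'
from h import *
np.set_printoptions(precision=4,suppress=True)
o=robot.get_obs(); print(o["joint_positions"],o["tool_pos"])
A=lambda p:np.array(p)/4.+np.array((100,130))-0.375
print(plane("side",A([(212,312)]),.084),plane("side",A([(352,338)]),.061))
E
```

```text
[-0.1605  0.2109  1.5384 -0.0003  1.3909 -1.5731] [ 0.5702 -0.0351  0.0672]
[[0.6728 0.0532 0.084 ]] [[0.607  0.0421 0.061 ]]
```

apply_moves([
  [[0,0,-1],[0,0,0],0.5],
  [[0,0,-3],[0,0,0],0.5],
  [[0,0,-5],[0,0,0.1],0.5],
  [[0,0,-7],[0,0,0.22],0.5],
  [[-1,1,-8],[0,0,0.34],0.5],
  [[-2.5,3,-8],[0,0,0.46],0.5],
  [[-4,5,-8],[0,0,0.58],0.5],
  [[-5.5,7,-8],[0,0,0.7],0.5],
  [[-7,8.5,-8],[0,0,0.82],0.5],
  [[-8.2,9.5,-8],[0,0,0.94],0.5],
])

```text
time: 9.03
tool_pos: [0.6669, 0.0477, 0.1475]
ee_rot: [3.14, 0.0, 2.039]
wrist_force: [0.9, -0.6, -0.6]
width: 0.0469
```

apply_moves([
  [[0,0,0],[0,0,0.12],0.5],
  [[0,0,0],[0,0,0.24],0.5],
  [[0,0,0],[0,0,0.36],0.5],
  [[0,0,0],[0,0,0.48],0.5],
  [[0,0,0],[0,0,0.6],0.5],
  [[0,0,0],[0,0,0.72],0.5],
  [[0,0,0],[0,0,0.84],0.5],
  [[0,0,0],[0,0,0.96],0.5],
  [[0,0,0],[0,0,1.08],0.5],
  [[0,0,0],[0,0,1.2],0.5],
])

```text
time: 9.87
tool_pos: [0.6659, 0.046, 0.1476]
ee_rot: [3.141, -0.001, 0.838]
wrist_force: [-0.1, 0.2, 0.5]
width: 0.0467
```

```bash
python3 - <<'E'
from h import *
print(robot.get_obs()["tool_pos"],robot.get_obs()["ee_rot"],go((.6726,.0515,.11),.212))
s=snap("side","side9");crop(s,80,130,280,280,"s9"); t=snap("top","top9")
E
```

```text
[0.66587172 0.04601301 0.14756306] [ 3.14076097e+00 -6.22694186e-04  8.37511544e-01] (array([0.86, 0.13, 3.76]), array([ 0.   , -0.   ,  0.626]))
```

View pics/s9.png

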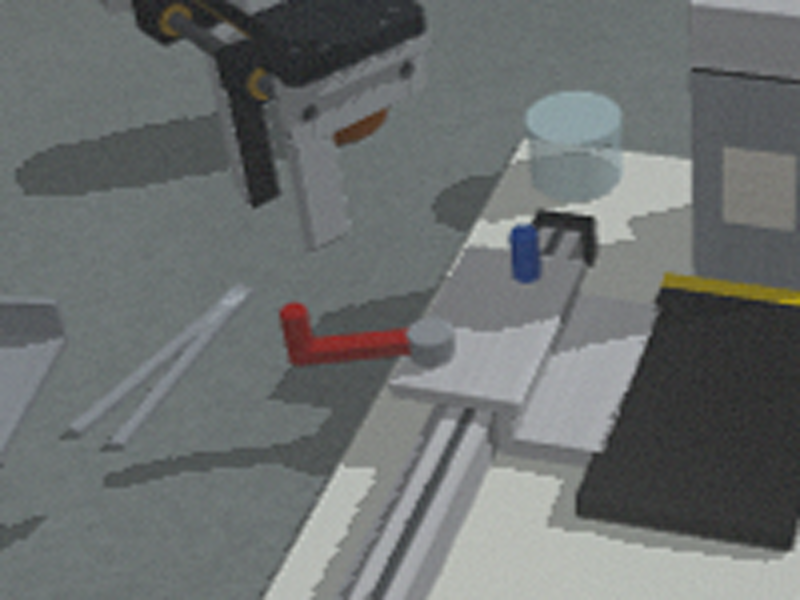

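View pics/top9.png

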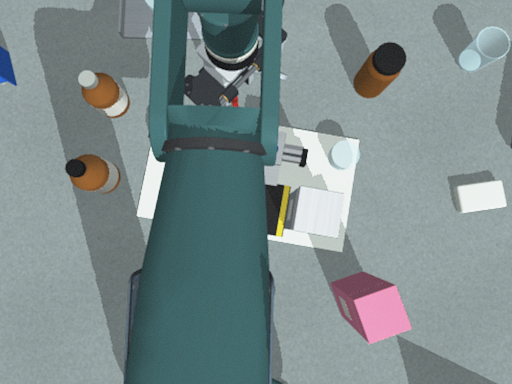

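apply_moves([
  [[0.3,0,0],[0,0,0.12],0.5],
  [[0.6,0.1,0],[0,0,0.24],0.5],
  [[0.8,0.1,0.5],[0,0,0.36],0.5],
  [[0.9,0.1,1],[0,0,0.48],0.5],
  [[0.9,0.1,2],[0,0,0.6],0.5],
  [[0.9,0.1,3],[0,0,0.626],0.5],
  [[0.9,0.1,4],[0,0,0.626],0.5],
  [[0.9,0.1,5.2],[0,0,0.626],0.5],
  [[0.9,0.1,6.4],[0,0,0.626],0.5],
  [[0.9,0.1,7.4],[0,0,0.626],0.5],
])

```text
time: 10.8
tool_pos: [0.672, 0.0523, 0.0709]
ee_rot: [-3.141, 0.001, 0.219]
wrist_force: [-0.8, -0.2, -0.6]
width: 0.047
```

```bash
python3 - <<'E'
from h import *
print(robot.get_obs()["tool_pos"],robot.get_obs()["ee_rot"],robot.get_obs()["wrist_force"])
s=snap("side","side10");crop(s,80,130,280,280,"s10")
E
```

```text
[0.67195244 0.05229029 0.07089727] [-3.14128176e+00  1.11231731e-03  2.19059867e-01] [-0.81613605 -0.24398491 -0.60100299]
```

View pics/s10.png

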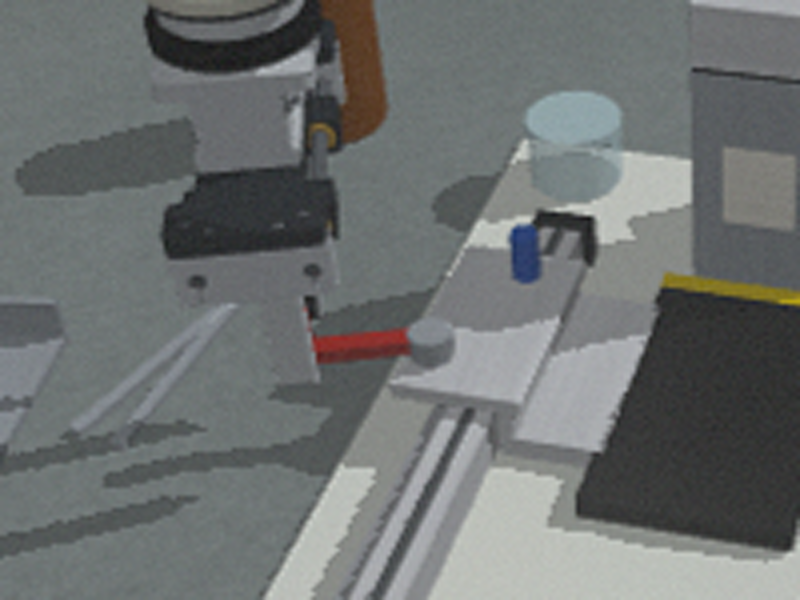

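apply_moves([
  [[0,0,0],[0,0,0],0.2],
  [[0,0,0],[0,0,0],0.2],
  [[0,0,0],[0,0,0],0.2],
  [[0,0,0],[0,0,0],0.2],
  [[0,0,0],[0,0,0],0.2],
  [[-0.01,-0.33,0],[0,0,-0.05],0.2],
  [[-0.03,-0.65,0],[0,0,-0.1],0.2],
  [[-0.13,-1.29,0],[0,0,-0.2],0.2],
  [[-0.29,-1.92,0],[0,0,-0.3],0.2],
  [[-0.51,-2.53,0],[0,0,-0.4],0.2],
])

```text
time: 11.68
tool_pos: [0.6627, 0.0757, 0.0733]
ee_rot: [3.14, -0.002, 0.622]
wrist_force: [0.7, -1.3, 0.1]
width: 0.0187
```

```bash
python3 - <<'E'
from meas import *
o=robot.get_obs();print(o["tool_pos"],o["ee_rot"],o["wrist_force"],o["width"])
s=snap("side","side11");crop(s,80,130,280,280,"s11")
print(shift("side10","side11","side",(235,195,300,225)), shift("side10","side11","side",(200,180,235,205)))
E
```

```text
[0.66 0.08 0.07] [ 3.14 -0.    0.62] [ 0.7  -1.27  0.09] 0.01868711856541734
((-0.15080825146687715, 0.13334640591364888), 0.9582977736437762) ((-0.021905412807491587, 0.5086245776845075), 1.0150688960817125)
```

View pics/s11.png

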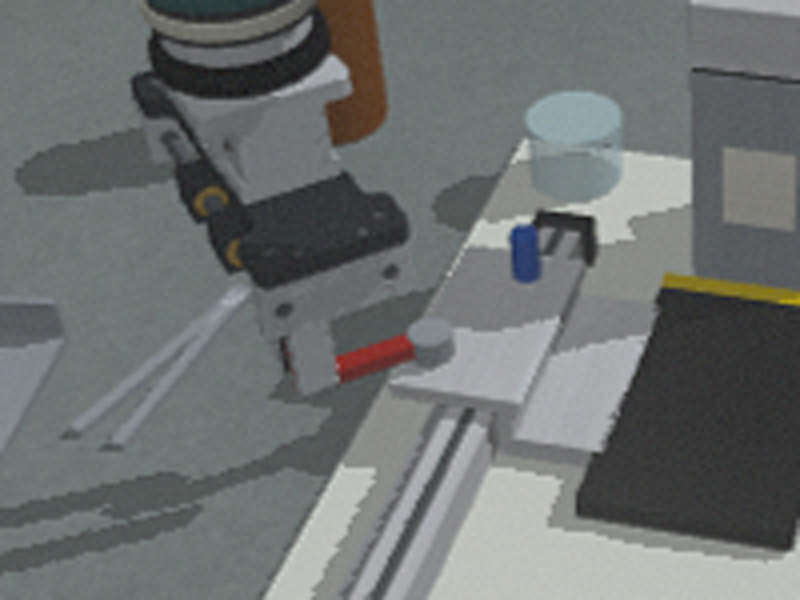

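apply_moves([
  [[-0.01,-0.33,0],[0,0,-0.05],0.2],
  [[-0.03,-0.65,0],[0,0,-0.1],0.2],
  [[-0.07,-0.97,0],[0,0,-0.15],0.2],
  [[-0.13,-1.29,0],[0,0,-0.2],0.2],
  [[-0.2,-1.61,0],[0,0,-0.25],0.2],
  [[-0.29,-1.92,0],[0,0,-0.3],0.2],
  [[-0.39,-2.23,0],[0,0,-0.35],0.2],
  [[-0.51,-2.53,0],[0,0,-0.4],0.2],
  [[-0.65,-2.83,0],[0,0,-0.45],0.2],
  [[-0.8,-3.12,0],[0,0,-0.5],0.2],
])

```text
time: 12.57
tool_pos: [0.6384, 0.0969, 0.0733]
ee_rot: [3.139, -0.002, 1.118]
wrist_force: [2.0, -0.1, 1.2]
width: 0.0192
```

```bash
cat >> meas.py <<'E'
def yel(f):
    im=cv2.imread(f"pics/{f}.png")[185:245,220:310].astype(float); b,g,r=im[:,:,0],im[:,:,1],im[:,:,2]
    w=np.clip((r+g)/2-b-40,0,None); yy,xx=np.mgrid[185:245,220:310]
    return np.array([(w*xx).sum(),(w*yy).sum()])/w.sum()
def post(f):
    im=cv2.imread(f"pics/{f}.png")[180:210,200:222].astype(float); b,g,r=im[:,:,0],im[:,:,1],im[:,:,2]
    w=np.clip(b-(r+g)/2-20,0,None); yy,xx=np.mgrid[180:210,200:222]
    return np.array([(w*xx).sum(),(w*yy).sum()])/w.sum()
E
python3 - <<'E'
from meas import *
o=robot.get_obs();print(o["tool_pos"],o["ee_rot"],o["wrist_force"],o["width"])
s=snap("side","side12");crop(s,80,130,280,280,"s12")
for i in (8,9,10,11,12): print(i,yel(f"side{i}"),post(f"side{i}"))
E
```

```text
[0.64 0.1  0.07] [ 3.14 -0.    1.12] [ 1.99 -0.08  1.23] 0.01917126468142477
8 [273.5  203.33] [212.79 191.91]
9 [273.67 203.36] [210.68 192.52]
10 [273.64 203.36] [210.68 192.53]
11 [273.62 203.35] [210.68 192.54]
12 [273.54 203.35] [210.66 192.54]
```

View pics/s12.png

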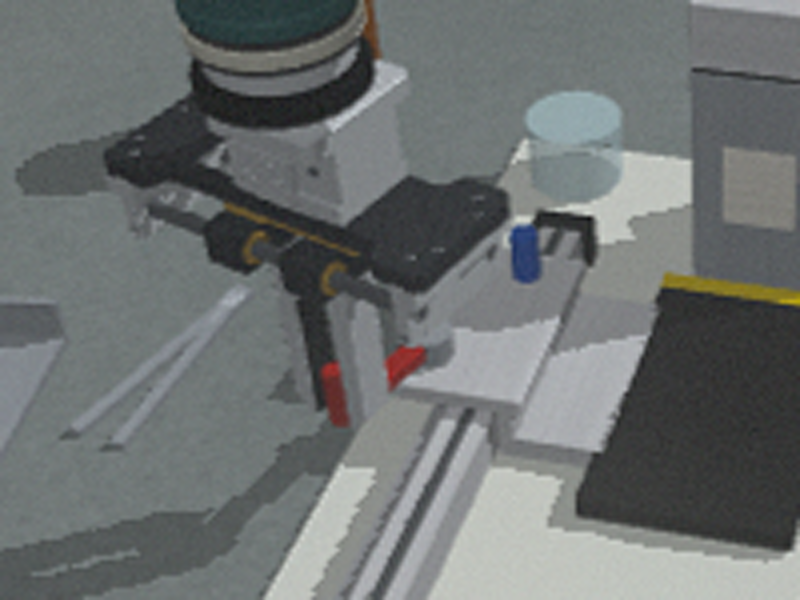

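apply_moves([
  [[-0.01,-0.26,0],[0,0,-0.04],0.2],
  [[-0.02,-0.52,0],[0,0,-0.08],0.2],
  [[-0.05,-0.78,0],[0,0,-0.12],0.2],
  [[-0.08,-1.04,0],[0,0,-0.16],0.2],
  [[-0.13,-1.29,0],[0,0,-0.2],0.2],
  [[-0.19,-1.55,0],[0,0,-0.24],0.2],
  [[-0.25,-1.8,0],[0,0,-0.28],0.2],
  [[-0.33,-2.05,0],[0,0,-0.32],0.2],
  [[-0.42,-2.3,0],[0,0,-0.34],0.2],
  [[-0.5,-2.5,0],[0,0,-0.34],0.2],
])

```text
time: 13.45
tool_pos: [0.6143, 0.1033, 0.0733]
ee_rot: [3.137, -0.001, 1.456]
wrist_force: [6.8, 0.1, -1.4]
width: 0.0191
```

```bash
python3 - <<'E'
from meas import *
o=robot.get_obs();print(o["tool_pos"].round(4),o["ee_rot"],o["wrist_force"],o["width"])
d=o["tool_pos"][:2]-[.609,.0373]; print(np.arctan2(d[1],d[0]),np.hypot(*d))
s=snap("side","side13");crop(s,80,130,280,280,"s13")
for i in (12,13): print(i,yel(f"side{i}"),post(f"side{i}"))
E
```

```text
[0.61 0.1  0.07] [ 3.14 -0.    1.46] [ 6.79  0.14 -1.38] 0.01905118154173653
1.4911637223249357 0.06625421778233569
12 [273.54 203.35] [210.66 192.54]
13 [273.42 203.33] [nan nan]meas.py:26: RuntimeWarning: invalid value encountered in divide
  return np.array([(w*xx).sum(),(w*yy).sum()])/w.sum()
```

View pics/s13.png

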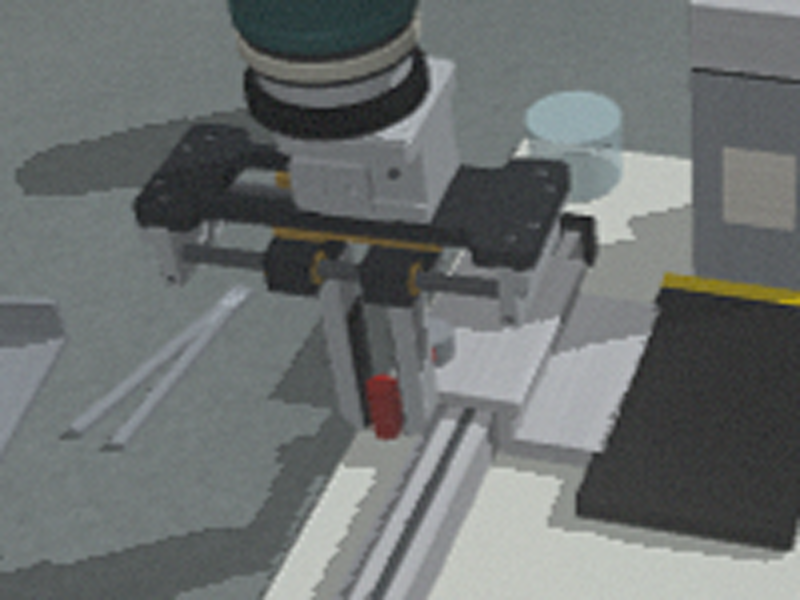

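apply_moves([
  [[-0.01,-0.15,0],[0,0,0],0.2],
  [[-0.02,-0.3,0],[0,0,0],0.2],
  [[-0.03,-0.45,0],[0,0,0],0.2],
  [[-0.04,-0.6,0],[0,0,0],0.2],
  [[-0.05,-0.7,0],[0,0,0],0.2],
  [[-0.05,-0.8,0],[0,0,0],0.2],
  [[-0.05,-0.8,0],[0,0,0],0.2],
  [[-0.05,-0.8,0],[0,0,0],0.2],
  [[-0.05,-0.8,0],[0,0,0],0.2],
  [[-0.05,-0.8,0],[0,0,0],0.2],
])

```text
time: 14.33
tool_pos: [0.6131, 0.1034, 0.0737]
ee_rot: [3.122, -0.003, 1.455]
wrist_force: [21.2, 1.4, -10.0]
width: 0.0192
```

```bash
python3 - <<'E'
from meas import *
o=robot.get_obs();print(o["tool_pos"].round(4),o["ee_rot"],o["wrist_force"],o["width"])
d=o["tool_pos"][:2]-[.609,.0373]; print(np.arctan2(d[1],d[0]),np.hypot(*d))
s=snap("side","side14");crop(s,80,130,280,280,"s14")
for i in (12,14): print(i,yel(f"side{i}"))
E
```

```text
[0.61 0.1  0.07] [ 3.12 -0.    1.45] [ 21.2    1.44 -10.01] 0.019229407328500904
1.5095030161222527 0.06621525051247741
12 [273.54 203.35]
14 [273.42 203.33]
```

View pics/s14.png

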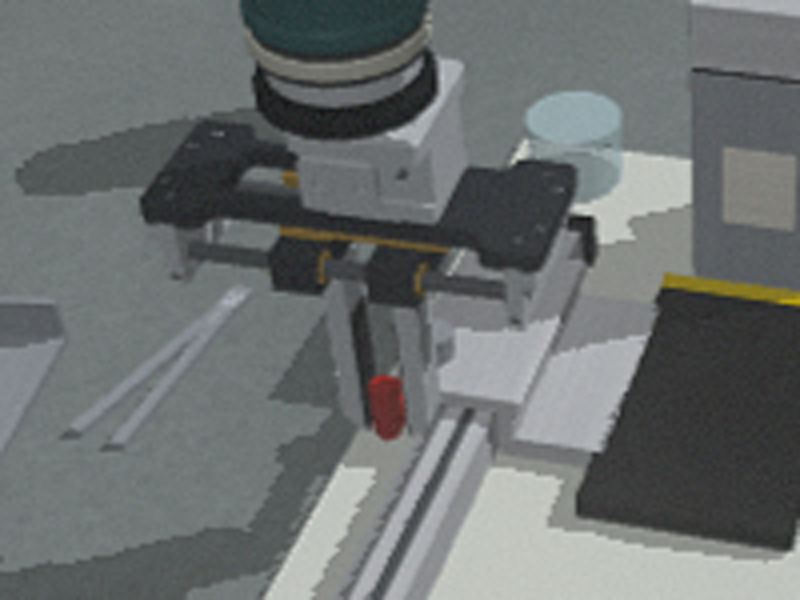

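apply_moves([
  [[0,0.4,0],[0,0,0],0.2],
  [[0,0.8,0],[0,0,0],0.2],
  [[0,0.95,0],[0,0,0],0.3],
  [[0,0.95,0],[0,0,0],0.4],
  [[0,0.95,-1],[0,0,0],0.4],
  [[0,0.95,-3.5],[0,0,0],0.4],
  [[0,0.95,-7],[0,0,0],0.4],
  [[0,0.95,-10.5],[0,0,0],0.4],
  [[0,0.95,-14],[0,0,0],0.4],
  [[0,0.95,-17],[0,0,0],0.4],
])

```text
time: 15.22
tool_pos: [0.6135, 0.1025, 0.2462]
ee_rot: [3.14, -0.0, 1.457]
wrist_force: [0.6, 0.2, -0.5]
width: 0.0376
```

```bash
python3 - <<'E'
from meas import *
np.set_printoptions(precision=4,suppress=True)
o=robot.get_obs();print(o["tool_pos"].round(4),o["ee_rot"],o["wrist_force"],o["joint_positions"])
s=snap("side","side15");crop(s,80,130,280,280,"s15");t=snap("top","top15")
for i in (12,14,15): print(i,yel(f"side{i}"))
E
```

```text
[0.6135 0.1025 0.2462] [ 3.1396 -0.0003  1.4573] [ 0.5768  0.1713 -0.543 ] [ 0.0745  0.2451  1.1373 -0.0001  1.7572  0.188 ]
12 [273.5414 203.3462]
14 [273.4213 203.332 ]
15 [273.6721 203.3656]
```

View pics/s15.png

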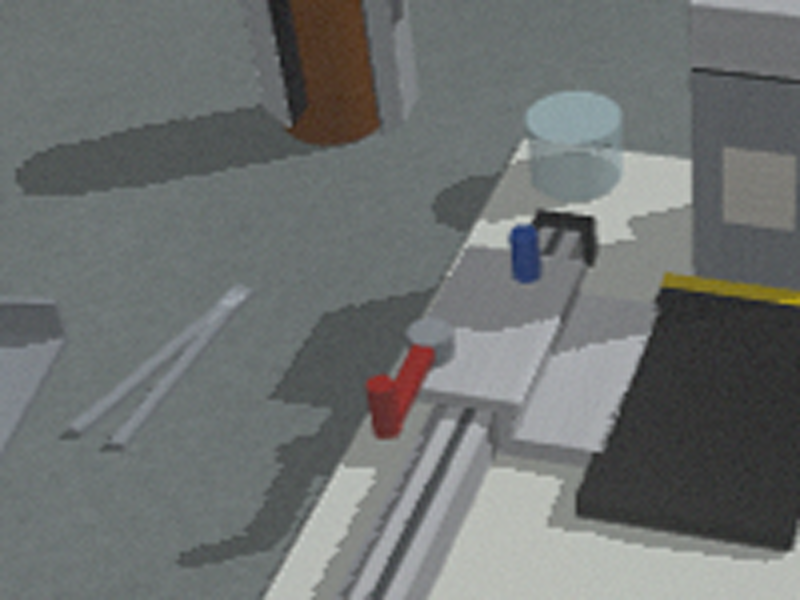

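View pics/top15.png

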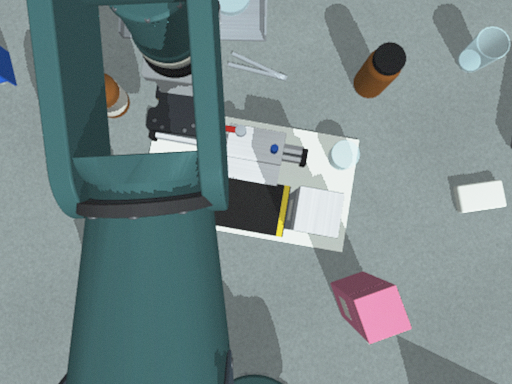

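```bash
python3 - <<'E'
from h import *
t=cv2.imread("pics/top15.png"); crop(t,265,170,355,250,"t15",8)
E
```

```text
(no output)
```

View pics/t15.png

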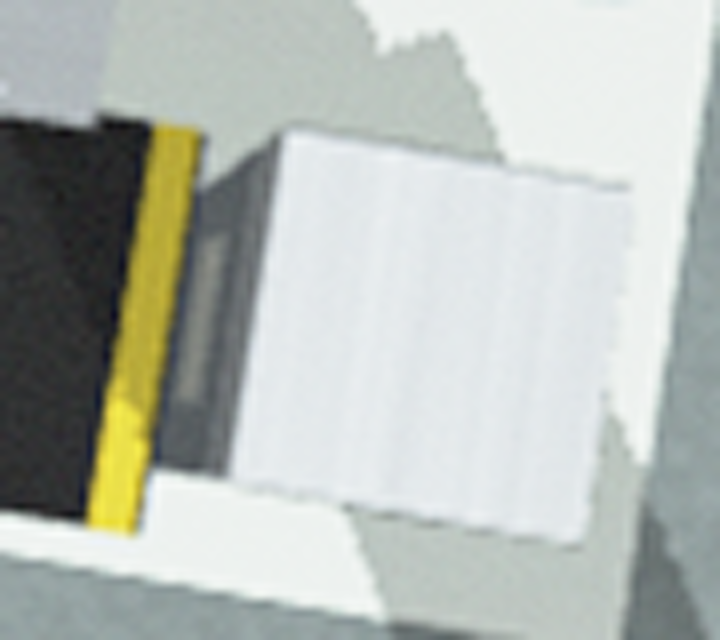

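```bash
python3 - <<'E'
from h import *
np.set_printoptions(precision=4,suppress=True)
u=np.array([np.cos(1.413),np.sin(1.413)]);v=np.array([-u[1],u[0]])
P=plane("top",np.array([(283,130),(630,183),(583,545),(228,482)])/8.+np.array((265,170))-.44,.196)[:,:2]
print(P,P.mean(0),P@u,P@v)
for a,b in((0,3),(1,2),(0,1),(3,2)):
    d=P[b]-P[a]; print(np.degrees(np.arctan2(d[1],d[0])))
Y=plane("top",np.array([(205,135),(135,532)])/8.+np.array((265,170))-.44,.02)[:,:2]; d=Y[1]-Y[0]; print("yel",Y@u,Y@v,np.degrees(np.arctan2(d[1],d[0])), np.degrees(1.413+np.pi/2))
c=P.mean(0); 
back=c-.038*u
pre=back-.045*u
print("c",c,"back",back,"pre",pre,"uv",c@u,c@v)
for y in (1.413, 1.413+np.pi): print(y, go((*pre,.26),y))
print(robot.get_obs()["joint_positions"])
E
```

```text
[[ 0.4821 -0.0677]
 [ 0.4723 -0.1407]
 [ 0.3967 -0.1306]
 [ 0.4084 -0.0567]] [ 0.4399 -0.0989] [ 0.0089 -0.0647 -0.0666  0.0082] [-0.4868 -0.4885 -0.4123 -0.4123]
171.52601280885892
172.37349264887817
-97.65418620209658
-99.00529417510853
yel [0.0096 0.0104] [-0.5026 -0.3957] 170.55013404059542 170.95893645198532
c [ 0.4399 -0.0989] back [ 0.4339 -0.1365] pre [ 0.4268 -0.1809] uv -0.028576386303069783 -0.4499715355604445
1.413 (array([-30.32, -15.59,  -0.86]), array([ 0.   , -0.   ,  0.044]))
4.554592653589793 (array([-30.32, -15.59,  -0.86]), array([ 0.   ,  0.   , -3.097]))
[ 0.0746  0.2418  1.1311 -0.      1.755   0.1879]
```

apply_moves([
  [[-1,-0.5,-0.3],[0,0,0.01],0.3],
  [[-3,-1.5,-0.8],[0,0,0.02],0.3],
  [[-6,-3.1,-1],[0,0,0.03],0.3],
  [[-9.2,-4.7,-1],[0,0,0.044],0.3],
  [[-12.5,-6.4,-1],[0,0,0.044],0.3],
  [[-15.8,-8.1,-1],[0,0,0.044],0.3],
  [[-19,-9.8,-1],[0,0,0.044],0.3],
  [[-22,-11.3,-1],[0,0,0.044],0.3],
  [[-25,-12.9,-1],[0,0,0.044],0.3],
  [[-27.5,-14.2,-1],[0,0,0.044],0.3],
])

```text
time: 16.15
tool_pos: [0.4386, -0.156, 0.2503]
ee_rot: [-3.137, -0.001, 1.412]
wrist_force: [0.4, -0.3, 0.4]
width: 0.0285
```

```bash
python3 - <<'E'
from h import *
print(robot.get_obs()["tool_pos"],go((.4268,-.1809,.176),1.413))
E
```

```text
[ 0.43862573 -0.15595593  0.25031535] (array([-2.65, -0.77,  7.43]), array([ 0.   ,  0.   , -0.001]))
```

apply_moves([
  [[-1,-0.3,0],[0,0,0],0.3],
  [[-2,-0.6,0],[0,0,0],0.3],
  [[-2.6,-0.7,0],[0,0,0],0.3],
  [[-2.6,-0.7,0],[0,0,0],0.3],
  [[-2.6,-0.7,0.7],[0,0,0],0.3],
  [[-2.6,-0.7,2.2],[0,0,0],0.3],
  [[-2.6,-0.7,4],[0,0,0],0.3],
  [[-2.6,-0.7,5.8],[0,0,0],0.3],
  [[-2.6,-0.7,7],[0,0,0],0.3],
  [[-2.6,-0.7,7.4],[0,0,0],0.3],
])

```text
time: 16.98
tool_pos: [0.4302, -0.1777, 0.1754]
ee_rot: [-3.137, -0.002, 1.416]
wrist_force: [0.1, 0.5, 0.2]
width: 0.0282
```

```bash
python3 - <<'E'
from h import *
np.set_printoptions(precision=4,suppress=True)
u=np.array([np.cos(1.413),np.sin(1.413)]);v=np.array([-u[1],u[0]])
o=robot.get_obs();p=o["tool_pos"]; print(p,"u",p[:2]@u,"back face u",-.0666,"v",p[:2]@v,"target v -.450",o["ee_rot"],o["width"])
t=snap("top","top16"); s=snap("side","side16")
E
```

```text
[ 0.4302 -0.1777  0.1754] u -0.10786312481667455 back face u -0.0666 v -0.45282471100036936 target v -.450 [-3.1369 -0.0022  1.4155] 0.028227572969276915
```

View pics/top16.png

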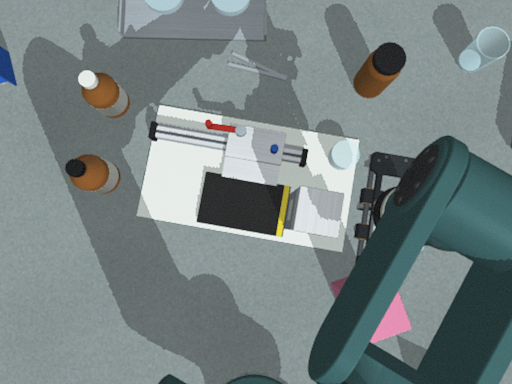

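View pics/side16.png

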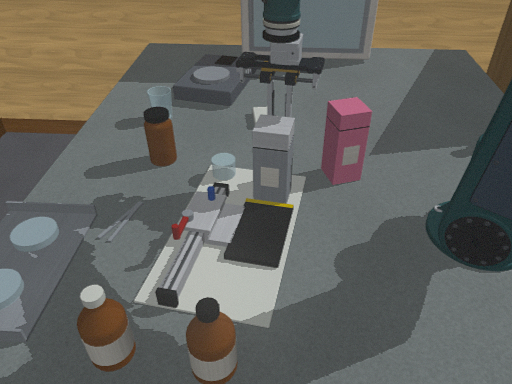

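apply_moves([
  [[0.5,-0.3,0],[0,0,0],0.3],
  [[1.5,-0.3,0],[0,0,0],0.3],
  [[2.3,-0.3,0],[0,0,0],0.3],
  [[2.8,-0.3,0],[0,0,0],0.3],
  [[3.2,-0.3,0],[0,0,0],0.3],
  [[3.6,-0.3,0],[0,0,0],0.3],
  [[4.1,-0.3,0],[0,0,0],0.3],
  [[4.6,-0.3,0],[0,0,0],0.3],
  [[5.1,-0.3,0],[0,0,0],0.3],
  [[5.6,-0.3,0],[0,0,0],0.3],
])

```text
time: 17.92
tool_pos: [0.437, -0.1232, 0.1786]
ee_rot: [3.141, 0.0, 1.414]
wrist_force: [-0.2, -1.6, 1.4]
width: 0.0284
```

```bash
python3 - <<'E'
from meas import *
u=np.array([np.cos(1.413),np.sin(1.413)]);v=np.array([-u[1],u[0]])
o=robot.get_obs();p=o["tool_pos"]; print(p,"u",(p[:2]@u).round(4),"v",(p[:2]@v).round(4),o["ee_rot"],o["wrist_force"])
s=snap("side","side17"); crop(s,160,60,320,240,"s17",3); print(yel("side15"),yel("side17"))
t=snap("top","top17"); crop(t,190,130,400,270,"t17",3)
E
```

```text
[ 0.44 -0.12  0.18] u -0.053 v -0.4509 [3.14 0.   1.41] [-0.19 -1.58  1.4 ]
[273.67 203.37] [273.47 203.31]
```

View pics/s17.png

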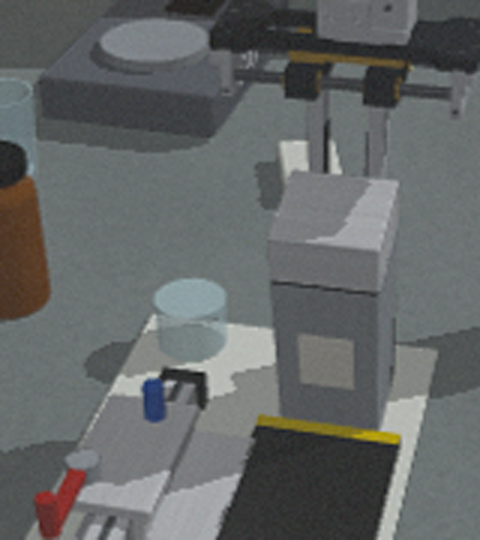

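View pics/t17.png

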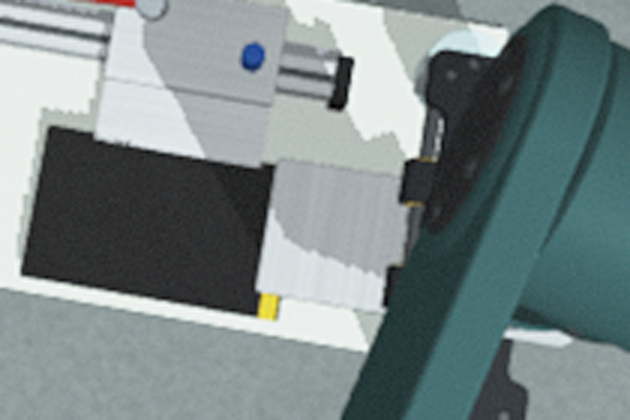

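apply_moves([
  [[0.5,0,0],[0,0,0],0.3],
  [[1,0,0],[0,0,0],0.3],
  [[1.5,0,0],[0,0,0],0.3],
  [[2,0,0],[0,0,0],0.3],
  [[2.4,0,0],[0,0,0],0.3],
  [[2.8,0,0],[0,0,0],0.3],
  [[3.2,0,0],[0,0,0],0.3],
  [[3.5,0,0],[0,0,0],0.3],
  [[3.8,0,0],[0,0,0],0.3],
  [[4,0,0],[0,0,0],0.3],
])

```text
time: 18.85
tool_pos: [0.443, -0.0835, 0.1783]
ee_rot: [-3.141, -0.0, 1.414]
wrist_force: [-0.1, -0.6, -0.5]
width: 0.0281
```

```bash
python3 - <<'E'
from meas import *
u=np.array([np.cos(1.413),np.sin(1.413)]);v=np.array([-u[1],u[0]])
o=robot.get_obs();p=o["tool_pos"]; print(p,"u",(p[:2]@u).round(4),"v",(p[:2]@v).round(4),o["ee_rot"],o["wrist_force"])
s=snap("side","side18"); crop(s,160,60,320,240,"s18",3)
t=snap("top","top18"); crop(t,190,130,400,270,"t18",3)
E
```

```text
[ 0.44 -0.08  0.18] u -0.0128 v -0.4506 [-3.14 -0.    1.41] [-0.05 -0.58 -0.46]
```

View pics/s18.png

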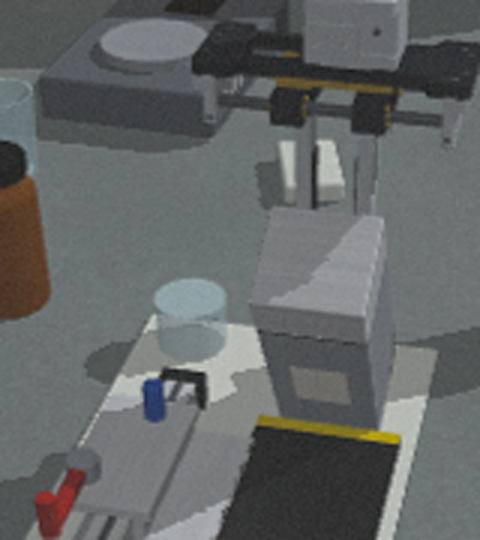

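View pics/t18.png

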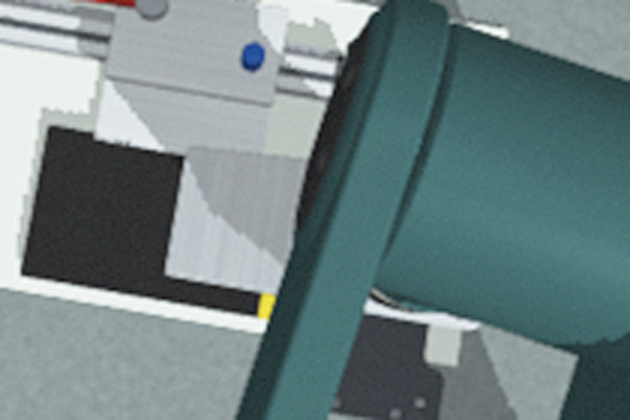

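apply_moves([
  [[0.4,0,0],[0,0,0],0.3],
  [[0.8,0,0],[0,0,0],0.3],
  [[1.2,0,0],[0,0,0],0.3],
  [[1.6,0,0],[0,0,0],0.3],
  [[2,0,0],[0,0,0],0.3],
  [[2,0,0],[0,0,0],0.3],
  [[2,0,0],[0,0,0],0.3],
  [[2,0,0],[0,0,0],0.3],
  [[2,0,-0.5],[0,0,0],0.3],
  [[2,0,-1],[0,0,0],0.3],
])

```text
time: 19.78
tool_pos: [0.446, -0.0643, 0.1886]
ee_rot: [-3.141, -0.0, 1.414]
wrist_force: [0.5, 0.5, -0.3]
width: 0.028
```

```bash
python3 - <<'E'
from meas import *
o=robot.get_obs();print(o["tool_pos"],o["wrist_force"])
s=snap("side","side19"); crop(s,160,60,320,240,"s19",3)
E
```

```text
[ 0.45 -0.06  0.19] [ 0.46  0.48 -0.3 ]
```

View pics/s19.png

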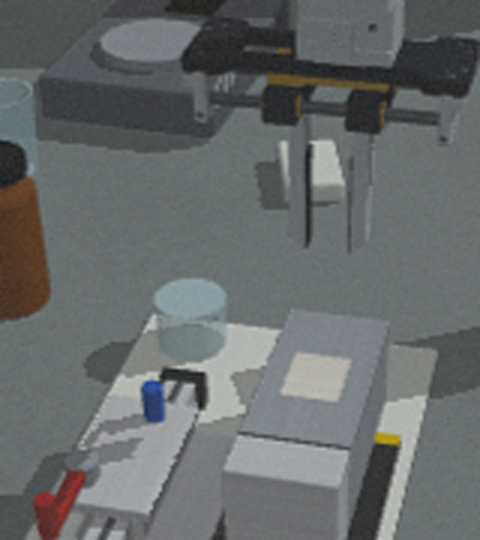

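apply_moves([
  [[0,0,-0.5],[0,0,0],0.3],
  [[-0.5,0,-1.5],[0,0,0],0.3],
  [[-2,0,-3],[0,0,0],0.3],
  [[-4,0,-5],[0,0,0],0.3],
  [[-6.5,0,-6.5],[0,0,0],0.3],
  [[-9,0,-8],[0,0,0],0.3],
  [[-11.5,0,-8],[0,0,0],0.3],
  [[-13.5,0,-8],[0,0,0],0.3],
  [[-14.5,0,-8],[0,0,0],0.3],
  [[-15,0,-8],[0,0,0],0.3],
])

```text
time: 20.67
tool_pos: [0.4224, -0.2139, 0.2689]
ee_rot: [3.141, 0.0, 1.412]
wrist_force: [0.3, -0.1, -0.9]
width: 0.028
```

```bash
python3 - <<'E'
from meas import *
o=robot.get_obs();print(o["tool_pos"],o["wrist_force"])
s=snap("side","side20"); t=snap("top","top20"); crop(t,140,90,360,250,"t20",3)
crop(s,150,130,320,320,"s20",3)
E
```

```text
[ 0.42 -0.21  0.27] [ 0.34 -0.08 -0.93]
```

View pics/t20.png

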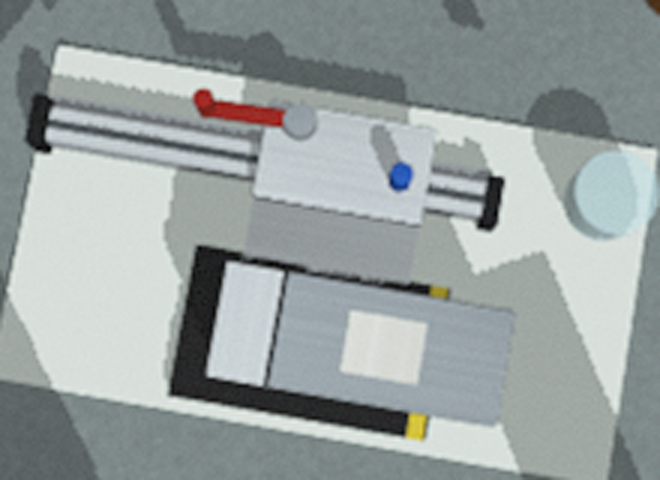

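View pics/side20.png

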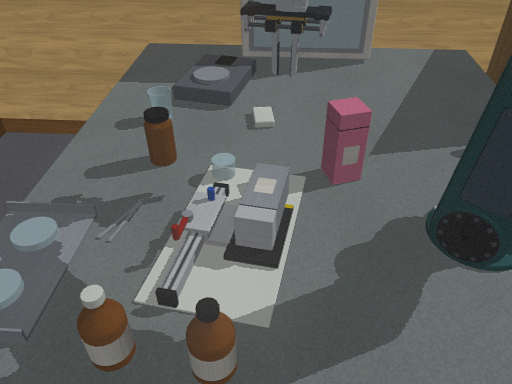

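View pics/s20.png

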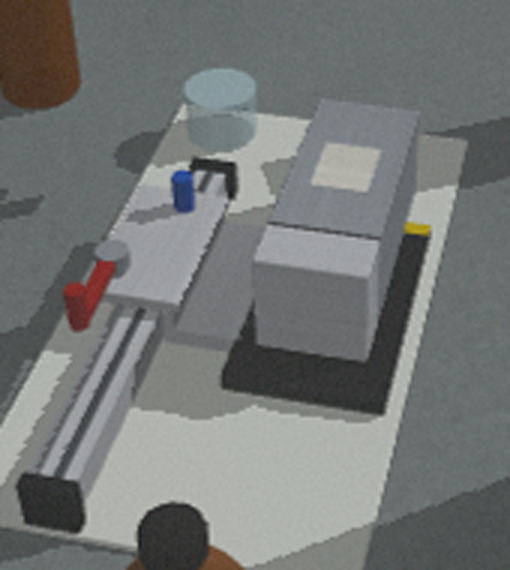

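```bash
python3 - <<'E'
from meas import *
np.set_printoptions(precision=4,suppress=True)
u=np.array([np.cos(1.413),np.sin(1.413)]);v=np.array([-u[1],u[0]])
A=lambda p:np.array(p)/3.+np.array((140,90))-.33
P=plane("top",A([(222,262),(513,312),(497,424),(207,377)]),.096)[:,:2]; print(P@u,P@v)
for a,b in((1,0),(2,3)): d=P[b]-P[a]; print(np.arctan2(d[1],d[0])-1.413, np.linalg.norm(d))
R=plane("top",A([(200,247),(172,394),(449,288),(424,438)]),.02)[:,:2]; print("plate",R@u,R@v)
for a,b in((2,0),(3,1)): d=R[b]-R[a]; print(np.arctan2(d[1],d[0])-1.413, np.linalg.norm(d))
r,p=plane("top",A([(203,97)]),.084)[0,:2],plane("top",A([(300,121)]),.061)[0,:2]; d=r-p; print("lever",np.arctan2(d[1],d[0])-1.413+np.pi/2,np.linalg.norm(d))
print("post",plane("top",A([(401,173)]),.074),yel("side17"),yel("side20"))
# objects: shift in top & side first vs now
for nm,b in dict(beaker=(325,135,362,172),jar=(350,35,412,105),bottleA=(72,62,140,122),bottleB=(60,145,125,200),tweez=(220,45,295,85),tray=(115,0,275,48),white=(450,175,512,215)).items(): print(nm,shift("top0","top20","top",b))
print("pink side",shift("side0","side20","side",(318,92,372,190)))
E
```

```text
[ 0.1655 -0.0252 -0.0267  0.1613] [-0.4861 -0.4872 -0.4145 -0.4116]
0.005560762691683374 0.19073210356367673
0.015522416719726095 0.1879798587932784
plate [0.1915 0.1914 0.0116 0.0114] [-0.5017 -0.3957 -0.5039 -0.3963]
0.012514734581316356 0.17983725499253542
0.0034992215297069418 0.18004191069552872
lever 1.5839104352665847 0.06486640655443093
post [[ 0.5711 -0.0293  0.074 ]] [273.4659 203.3103] [288.5928 205.7911]
beaker ((-0.05770001104006184, 0.05404743644050214), 0.8943239307403564)
jar ((0.07556831125117824, -0.043358198216260746), 1.0263170239826043)
bottleA ((0.11492055709247495, -0.04906436719466001), 0.8563807714868474)
bottleB ((-0.10458859444687363, -0.0754375165119825), 0.7921231243345472)
tweez ((0.417295835222383, -0.033075031060320725), 0.580324236869812)
tray ((-0.6448817218285825, -0.3122020012622997), 0.1692194502800703)
white ((-4.586474357972925, 6.8965446521399585), 0.08596462942659855)
pink side ((0.0032761502674816256, 0.030153932529785266), 1.0097651001259134)
```

```bash
python3 - <<'E'
from meas import *
np.set_printoptions(precision=4,suppress=True)
A=lambda p:np.array(p)/3.+np.array((140,90))-.33
B=lambda p:np.array(p)/3.+np.array((150,130))-.33
for nm,s,t in(("head y-",(258,231),(222,262)),("head y+",(377,240),(207,377)),("foot y-",(322,100),(513,312)),("foot y+",(420,111),(497,424))): print(nm,tri(B(s),A(t)))
E
```

```text
head y- [0.5022 0.0846 0.1214]
head y+ [0.4292 0.0916 0.1238]
foot y- [ 0.4761 -0.1015  0.0958]
foot y+ [ 0.4035 -0.0915  0.0958]
```

```bash
python3 - <<'E'
from h import *
s=cv2.imread("pics/side20.png"); crop(s,220,155,305,265,"s21",5.4)
t=cv2.imread("pics/top20.png"); crop(t,190,165,320,240,"t21",6)
E
```

```text
(no output)
```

View pics/s21.png

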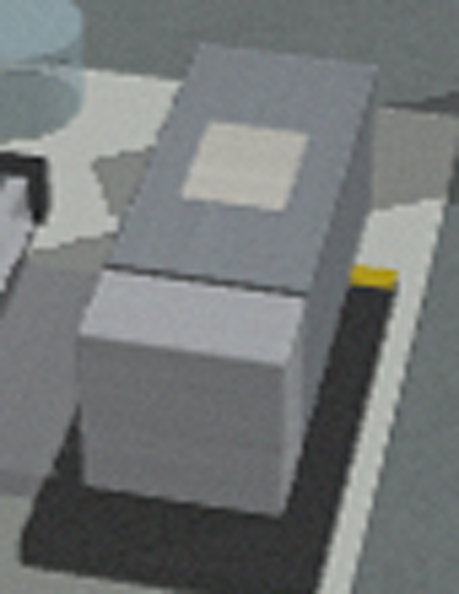

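View pics/t21.png

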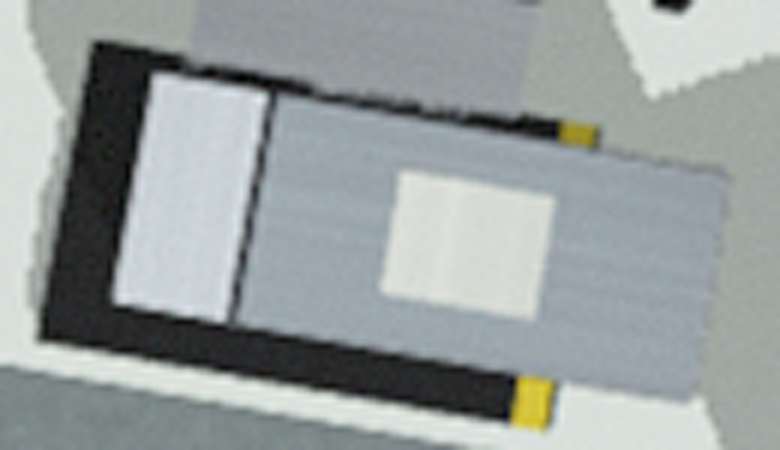

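```bash
python3 - <<'E'
from h import *
np.set_printoptions(precision=4,suppress=True)
u=np.array([np.cos(1.413),np.sin(1.413)])
A=lambda p:np.array(p)/6.+np.array((190,165))-.42
B=lambda p:np.array(p)/5.4+np.array((220,155))-.41
for nm,s,t in(("head y-",(80,338),(150,73)),("head y+",(290,366),(114,305)),("foot y-",(200,43),(725,175)),("foot y+",(377,66),(692,400))): 
    X=tri(B(s),A(t)); print(nm,X,X[:2]@u)
X=plane("side",B([(88,488),(280,515)]),.02)[:,:2]; print("head bottom u",X@u)
X=plane("side",B([(80,338),(290,366)]),.096)[:,:2]; print("head top u",X@u)
E
```

```text
head y- [0.5057 0.0853 0.0959] 0.1636575926687902
head y+ [0.4311 0.0948 0.0953] 0.16137482096782024
foot y- [ 0.4764 -0.1008  0.0974] -0.024647675619836763
foot y+ [ 0.4036 -0.0907  0.0959] -0.026122734397622447
head bottom u [0.1615 0.1596]
head top u [0.1638 0.1621]
```

```bash
python3 - <<'E'
from bench import job
print(job.close_job())
E
```

```text
the job is handed in; nothing more can be done
None
```

The canister is lying flat and straight on the black rubber, with the rest clamped against its original position. I handed the job in after about 21 s of the 64 s allowed.

**What I did:**
1. I gripped the blue post and slid the rest about 102 mm, until the striped edge lay flush on the canister's foot. This pushed the canister back about 2 mm.
2. I swung the red lever to its end stop. It took 21 N there with almost no further movement.
3. I pushed the canister about 155 mm up with both fingertips until it fell over the edge, then backed the arm away.

**What the last checks showed:**
- **Canister:** its upper face is level, with corner heights of 95–97 mm against 96 mm expected. It is within about 0.01 rad of the rest's direction and centred across the plate.
- **Lever:** the last picture puts it at about 1.58 rad, so it is still clamped. The rest did not visibly move during clamping or tipping.
- **Surroundings:** the beaker, jar, both bottles and the pink canister show no shift. For the tray, the tweezers and the white block, the automatic shift check gave no usable reading (arm or shadows in view). They look in place in the last picture, and nothing touched them.

**Less good:** the canister slid back a little as it fell. Its foot end overhangs the striped edge by about 36 mm, where about 14 mm would come from tipping alone. It is stable, so I did not push it further on.

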